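Change the batch in the pickling basket

ROBOT

A 6-joint arm with a two-finger parallel gripper is mounted at the origin on a cart in front of the work surface, level with it; the furniture and walls round the work are solid. World frame = base frame: x ahead of the robot, y to its left, z up, the work surface at z = 0. Lengths are in m, angles in rad, forces in N, time in s.
With the tool pointing down it reaches from about 0.3 to 1 m from the base axis. Payload 5.1 kg.
Tool frame: the origin (TCP) lies on the centre line of the jaws, within the pads' length; the fingertips stand 25 mm ahead of it and the grasp point (between the pads) lies 6 mm ahead of it; z points along the fingers, y is the direction in which the jaws open and shut (so a half turn about z gives the same grasp; the last joint's range is limited). The gripper opens to 95 mm and grips with 3 to 60 N. Pads are 20 mm wide; open, the fingers measure 119 mm over their backs; the gripper's body (75 mm by 180 mm) begins 59 mm behind the grasp point.
Start: joints at [1.241, 0.124, 1.65, -0, 1.367, -0.083], TCP at [0.159, 0.63, 0.24] pointing down, gripper open.
Joint ranges: [-2.61, 2.61], [-1.02, 2.33], [0.03, 2.71], [-1.35, 4.49], [0.32, 2.68], [-2.91, 2.91]. Speed limits (rad/s): [2.57, 2.57, 3.14, 3.14, 3.14, 3.14].

INTERFACE

Orientations are given as a rotation vector (axis times angle).
In Python, from cell import readout, imaging, finish_job gives the robot as it stands.
- The arm moves only by the tool arm_command, never from a script. Its argument "series" is one flat list of numbers, 7 for each row, row after row: the shift along the tool's x, y, z in mm, then the turn, a rotation vector about the tool's x, y, z in rad, then the finger opening in mm, from 0 to 95.1. In form: [tx, ty, tz, rx, ry, rz, jaw, tx, ty, tz, rx, ry, rz, jaw, ...]. A call has 1 to 8 rows; each row is the pose to reach, as a shift and turn from the pose commanded when the call began, along the tool's axes at that moment; what a row does not reach only later rows make up. A row lasts 1/12 s, in which the tool goes at most 41.7 mm and 7.16 degrees, less where a joint would pass 70% of its speed; a pose out of reach is approached as far as the arm can. A call with a gripper value outside its range is refused whole. The fingers move at their own pace and stop on an object; "force" is the grip in N (left out, the last holds). Time passes only in rows, so rows that repeat a pose let the fingers close. It gives the time, the measured TCP pose, the force and the opening at its end, in the units of the state.
- readout.observe(): the state, without advancing time (a new reading comes with each control period).
- imaging.read_camera(name): name is "side" or "top"; returns the picture (420x560x3 uint8, blue, green, red); there is no depth.
- imaging.camera_info(name): a dict with "vertical_fov" (degrees; the focal length in pixels is half the picture's height over the tangent of half this angle, whatever the lens; pixels are square), "cx", "cy" (the principal point, pixels), "R" (3x3) and "t" (3): a world point X has camera coordinates R X + t. Camera axes: x right, y down, z forward; pixel columns grow to the right and rows downward; lengths in m; the calibration is good to about 2 mm. A picture is of the moment at which its call begins. camera_info takes no time and is no camera call.
- finish_job(): hands the job in, once; it reports no verdict.
The state is a dict: "t": time; "q": joint angles; "qvel": joint speeds; "tau": joint torques, N m; "eef_pos": TCP position; "tcp_rot": TCP orientation; "force": force on the tool from outside, world axes, zero at the start; "moment": the same for the moment, N m; "grip_width": finger opening in m.
Only numpy, scipy, OpenCV 4.12 (cv2) and the standard library are available. Lean on these libraries where they do the work, as an engineer would, in place of code of your own. Each camera call takes 0.05 s, during which the arm holds its last target. There are 200 camera calls.

TASK

The copper pickling basket hangs by its two trunnion pins in the white drip stand, holding the last batch of bright castings. Lift it off the stand level, without letting it swing or dragging the stand, tip the bright castings out into the blue tray, and stand the empty basket upright on the black rubber mat. Load every dark casting from the bench into it there, then hang it back by its pins in the stand, leaving it hanging freely with the bright castings in the tray and everything else undisturbed.

Things in the scene. Friction and masses are not known exactly. Their poses are not given: they have to be found in the camera images.
- basket: copper wire basket, open on top, 0.4 kg empty; to the touch its walls are solid, 5 mm thick. Origin: centre of the floor's underside; z up, +x to the handle. Inside: floor 100 (x) by 124 (y) mm, its upper face 4 mm up; rim 75 mm above the origin. Walls at +x and +-y vertical; the wall at -x flares out 38 degrees as a pouring lip
- basket_lip (a point): middle of the pouring lip's edge, at the rim: x -109, y 0, z 75 mm in the basket's frame. Tipped towards the lip by 100 degrees or more, the castings slide out
- basket_handle (a point): centre of the basket's grip: upright black rubber block above the rim of the +x wall, 10 mm thick along basket x, 56 mm wide along y, 34 mm tall (72 to 106 mm above the basket's origin); x 55, y 0, z 90 mm in the basket's frame. Pinched across its thickness from above with some 80 N, it holds the loaded basket, tipped too
- basket_axle (a point): middle of the line through the two trunnion pins: x 0, y 0, z 66 mm in the basket's frame. The pins, 10 mm thick, stand out of the +-y walls to 100 mm from the middle, each with a 20 mm collar at 91 to 95 mm. Hung up, the basket's centre of mass lies below the pins and it swings freely about them
- stand: white plastic drip stand, 2.5 kg, loose on the bench: base 200 (x) by 230 (y) mm with a 14 mm rim, two 10 mm thick uprights at y = +-80 mm, 122 mm tall, each with a notch open at the top. Origin: centre of the base's underside; z up. At the start the basket hangs with its +x along the stand's +x; it may be hung back either way round
- stand_notch (a point): middle between the two notches, where the hung pins' axis lies: x 0, y 0, z 97 mm in the stand's frame. Notches 13 mm wide for the pins' first 13 mm of rise, then widening to about 41 mm at the top; the pins are clear after 30 mm. Hung, the basket has 6 mm of end play each way along y and its floor is 31 mm above the bench
- tray: blue open sorting tray, 190 (x) by 210 (y) by 32 mm high, walls 5 mm, 1.2 kg, loose on the bench. Origin: centre of its underside
- mat: black ribbed rubber mat, 190 (x) by 200 (y) by 4 mm, fixed on the bench. Origin: centre of its underside
- bright_1: bright brass-coloured cast furniture knob, in the basket at the start, 36 mm wide and 56 mm tall, 0.07 kg: a 36 mm round foot 8 mm high, a waist 24 mm wide at 14 mm, a bulb 33 mm wide at 24 mm and, from 35 to 56 mm, a straight 16 mm sprue. Origin: centre of the foot's underside, z along the sprue
- bright_2: bright brass-coloured cast furniture knob, in the basket at the start, 36 mm wide and 56 mm tall, 0.07 kg: a 36 mm round foot 8 mm high, a waist 24 mm wide at 14 mm, a bulb 33 mm wide at 24 mm and, from 35 to 56 mm, a straight 16 mm sprue. Origin: centre of the foot's underside, z along the sprue
- bright_3: bright brass-coloured cast furniture knob, in the basket at the start, 36 mm wide and 56 mm tall, 0.07 kg: a 36 mm round foot 8 mm high, a waist 24 mm wide at 14 mm, a bulb 33 mm wide at 24 mm and, from 35 to 56 mm, a straight 16 mm sprue. Origin: centre of the foot's underside, z along the sprue
- dark_1: the same casting still dark brown with fire scale, standing on the bench at the start, 36 mm wide and 56 mm tall, 0.07 kg: a 36 mm round foot 8 mm high, a waist 24 mm wide at 14 mm, a bulb 33 mm wide at 24 mm and, from 35 to 56 mm, a straight 16 mm sprue. Origin: centre of the foot's underside, z along the sprue
- dark_2: the same casting still dark brown with fire scale, standing on the bench at the start, 36 mm wide and 56 mm tall, 0.07 kg: a 36 mm round foot 8 mm high, a waist 24 mm wide at 14 mm, a bulb 33 mm wide at 24 mm and, from 35 to 56 mm, a straight 16 mm sprue. Origin: centre of the foot's underside, z along the sprue
- dark_3: the same casting still dark brown with fire scale, standing on the bench at the start, 36 mm wide and 56 mm tall, 0.07 kg: a 36 mm round foot 8 mm high, a waist 24 mm wide at 14 mm, a bulb 33 mm wide at 24 mm and, from 35 to 56 mm, a straight 16 mm sprue. Origin: centre of the foot's underside, z along the sprue
- dark_4: the same casting still dark brown with fire scale, standing on the bench at the start, 36 mm wide and 56 mm tall, 0.07 kg: a 36 mm round foot 8 mm high, a waist 24 mm wide at 14 mm, a bulb 33 mm wide at 24 mm and, from 35 to 56 mm, a straight 16 mm sprue. Origin: centre of the foot's underside, z along the sprue
- flux_jar: white jar with a black lid, 44 mm wide, 54 mm tall, a bystander; origin at its underside
- squeeze_bottle: white squeeze bottle lying on its side, 58 x 171 x 42 mm, a bystander; origin under its middle
- copper_tongs: copper tongs lying on the bench, 38 x 201 x 12 mm, long along their y, a bystander; origin under their middle
Not all that is in view belongs to the job. Leave any green look-alike of the dark_1 alone.

How it is judged:
By the outcome, as a careful person would: the job done as asked, in the order asked, and still so for the second after the job is handed in, with the robot touching nothing.
Of bright_1, bright_2, bright_3 only 2 to 3 are there at a start; the rules pass over those that are not, and their reading is None.
Of dark_1, dark_2, dark_3, dark_4 only 2 to 4 are there at a start; the rules pass over those that are not, and their reading is None.
At some moment in a run one of dark_1, dark_2, dark_3, dark_4 may be knocked a few centimetres aside while the robot is not near it.
It also fails if it takes over 210 s, if anything falls off the work surface, if the arm or the gripper's body presses on something with over 40 N, if the wrist force passes 120 N, or if a joint passes its speed limit or range.

## Working session

There is one attempt and no reset: what is moved stays moved. The work goes in short steps, Python scripts to look and compute and a tool call to move; the robot and the scene stay as the last step left them, time stands still between calls to the robot, and variables do not carry over. Pictures are saved under pics/ and viewed, about 12 in all and at most 16, crops included, and the job is handed in when it is done.

Besides the shell and the picture viewer there is one more tool, called after ">>>" in YAML: its name, and indented under it one key for each argument. arm_command: Moves the arm, as the interface text tells. Its arguments: {"type":"object","properties":{"series":{"type":"array"},"force":{"type":"number"}},"required":["series"]}

```bash
ls; mkdir -p pics; cat > h.py <<'E'
import numpy as np, cv2
from cell import readout, imaging
from scipy.spatial.transform import Rotation as Rn
def info(n):
    c=imaging.camera_info(n); f=210/np.tan(np.radians(c["vertical_fov"])/2)
    return c,f,np.array(c["R"]),np.array(c["t"])
def ray(n,u,v,z):
    c,f,R,t=info(n); d=R.T@np.array([(u-c["cx"])/f,(v-c["cy"])/f,1]); o=-R.T@t
    return o+d*(z-o[2])/d[2]
def proj(n,X):
    c,f,R,t=info(n); p=R@np.array(X,float)+t
    return f*p[0]/p[2]+c["cx"],f*p[1]/p[2]+c["cy"]
def st():
    s=readout.observe(); print({k:np.round(s[k],4).tolist() for k in ("t","q","eef_pos","tcp_rot","force","grip_width")}); return s
def delta(pos,rot):
    "tool-frame shift (mm) and rotvec to reach world pose"
    s=readout.observe(); R=Rn.from_rotvec(s["tcp_rot"])
    return np.round(R.inv().apply(np.array(pos)-s["eef_pos"])*1000,1),np.round((R.inv()*Rn.from_rotvec(rot)).as_rotvec(),3)
E
python3 - <<'E'
from h import *
st(); print(Rn.from_rotvec(readout.observe()["tcp_rot"]).as_matrix().round(3))
for n in("top","side"):
    im=imaging.read_camera(n); cv2.imwrite(f"pics/{n}0.png",im)
    c,f,R,t=info(n); print(n,f,c["cx"],c["cy"],(-R.T@t).round(3),R.round(3).tolist(),{k:v for k,v in c.items() if k not in("R","t")})
a=cv2.imread("pics/top0.png");
cv2.imwrite("pics/top0b.png",cv2.resize(a,(800,600),interpolation=cv2.INTER_CUBIC))
a=cv2.imread("pics/side0.png");
cv2.imwrite("pics/side0b.png",cv2.resize(a,(800,600),interpolation=cv2.INTER_CUBIC))
E
```

```text
pics
{'t': 0.0, 'q': [1.2414, 0.1245, 1.6516, 0.0, 1.3675, -0.0826], 'eef_pos': [0.1586, 0.6297, 0.2384], 'tcp_rot': [-0.3867, -3.1173, 0.0031], 'force': [-0.7854, 0.066, -0.1729], 'grip_width': 0.0956}
[[-0.97   0.244 -0.001]
 [ 0.244  0.97  -0.002]
 [ 0.    -0.002 -1.   ]]
top 397.7344119205761 278.59056327166576 217.13952722162387 [ 0.312 -0.056  1.341] [[0.075, -0.997, -0.005], [-0.974, -0.072, -0.217], [0.216, 0.021, -0.976]] {'vertical_fov': 55.66725860866379, 'cx': 278.59056327166576, 'cy': 217.13952722162387}
side 516.3862288087317 284.8859108940283 202.21932132455785 [0.403 1.196 0.583] [[-0.99, -0.142, 0.002], [-0.055, 0.369, -0.928], [0.131, -0.918, -0.373]] {'vertical_fov': 44.26043208022077, 'cx': 284.8859108940283, 'cy': 202.21932132455785}
```

View pics/top0b.png

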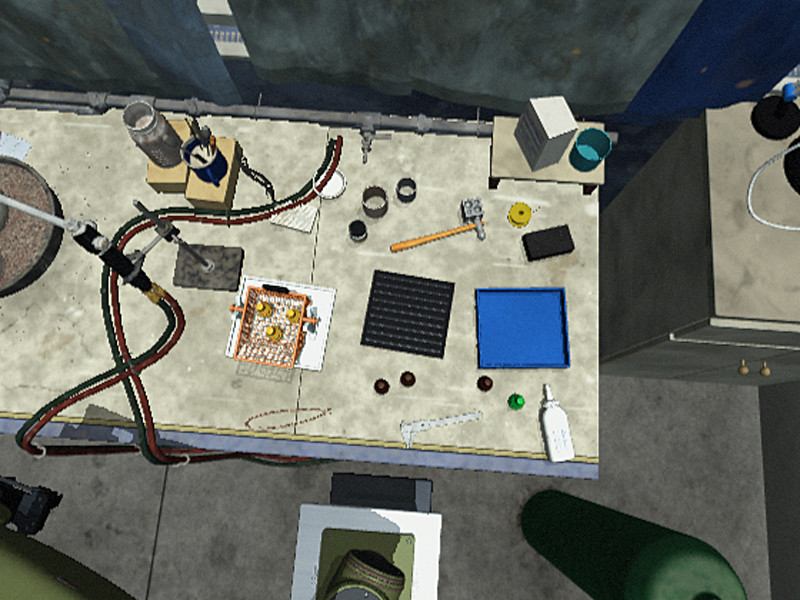

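View pics/side0b.png

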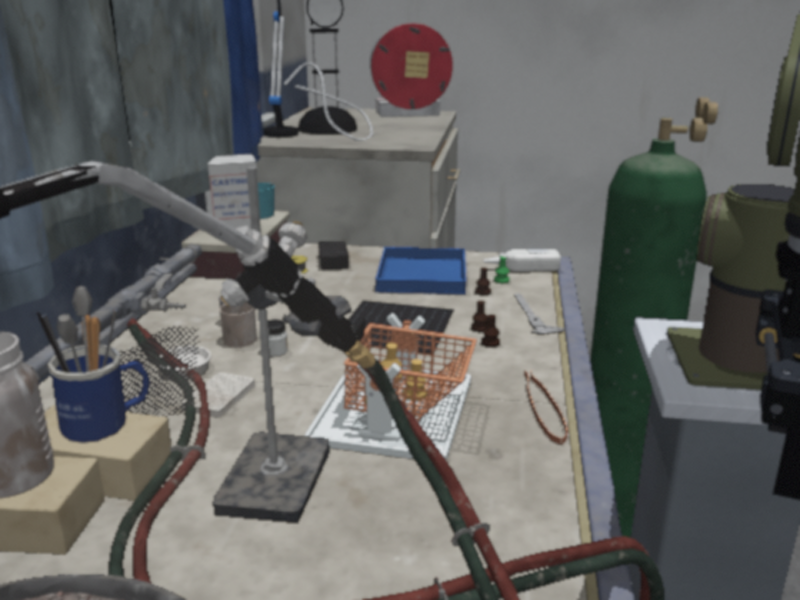

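```bash
python3 - <<'E'
from h import *
a=cv2.imread("pics/top0.png"); b=cv2.imread("pics/side0.png")
def comps(im,m,roi,amin=8):
    k=np.zeros(m.shape,np.uint8); x0,y0,x1,y1=roi; k[y0:y1,x0:x1]=m[y0:y1,x0:x1]*255
    cs,_=cv2.findContours(k,cv2.RETR_EXTERNAL,cv2.CHAIN_APPROX_NONE); return [c for c in cs if cv2.contourArea(c)>=amin]
B,G,R=[a[...,i].astype(int) for i in range(3)]
blue=(B>120)&(B>R+60)
for c in comps(a,blue,(310,180,420,280),500):
    r=cv2.boxPoints(cv2.minAreaRect(c)); P=[ray("top",u,v,.032)[:2] for u,v in r]; print("tray",np.mean(P,0).round(3),np.round(P,3).tolist())
gray=a.max(2)
for c in comps(a,gray<75,(245,180,325,256),800):
    r=cv2.boxPoints(cv2.minAreaRect(c)); P=[ray("top",u,v,.004)[:2] for u,v in r]; print("mat",np.mean(P,0).round(3),np.round(P,3).tolist())
for c in comps(a,gray<90,(160,190,240,212),8):
    r=cv2.minAreaRect(c); print("handle",r,ray("top",*r[0],.137).round(3),[ray("top",*p,.137)[:2].round(3).tolist() for p in cv2.boxPoints(r)])
for c in comps(a,gray<90,(250,250,350,285),8):
    r=cv2.minAreaRect(c); print("dark",np.round(r[0],1),np.round(r[1],1),ray("top",*r[0],.03).round(3))
hs=cv2.cvtColor(b,cv2.COLOR_BGR2GRAY)
A=cv2.resize(a[185:265,155:245],None,fx=6,fy=6,interpolation=cv2.INTER_CUBIC)
S=cv2.resize(b[200:330,200:360],None,fx=4.15,fy=4.15,interpolation=cv2.INTER_CUBIC)
A=cv2.resize(A,(400,356));S=cv2.resize(S,(400,325))
cv2.imwrite("pics/c1.png",cv2.resize(a[185:265,155:245],(675,600),interpolation=cv2.INTER_CUBIC))
cv2.imwrite("pics/c2.png",cv2.resize(b[165:325,195:405],(788,600),interpolation=cv2.INTER_CUBIC))
E
```

```text
tray [ 0.586 -0.322] [[0.672, -0.211], [0.688, -0.428], [0.5, -0.43], [0.485, -0.219]]
mat [ 0.604 -0.05 ] [[0.52, 0.058], [0.708, 0.043], [0.686, -0.161], [0.5, -0.14]]
handle ((192.79730224609375, 202.2162322998047), (18.412687301635742, 4.767570495605469), 9.462322235107422) [0.607 0.242 0.137] [[0.602, 0.271], [0.617, 0.271], [0.612, 0.213], [0.596, 0.213]]
handle ((164.0, 196.5), (13.0, 8.0), 90.0) [0.618 0.335 0.137] [[0.639, 0.35], [0.64, 0.325], [0.598, 0.319], [0.597, 0.344]]
dark [267. 270.] [10. 10.] [ 0.423 -0.003  0.03 ]
dark [339. 268.] [9.9 9.9] [ 0.447 -0.238  0.03 ]
dark [284.6 265.2] [9.8 9.8] [ 0.443 -0.059  0.03 ]
```

View pics/c1.png

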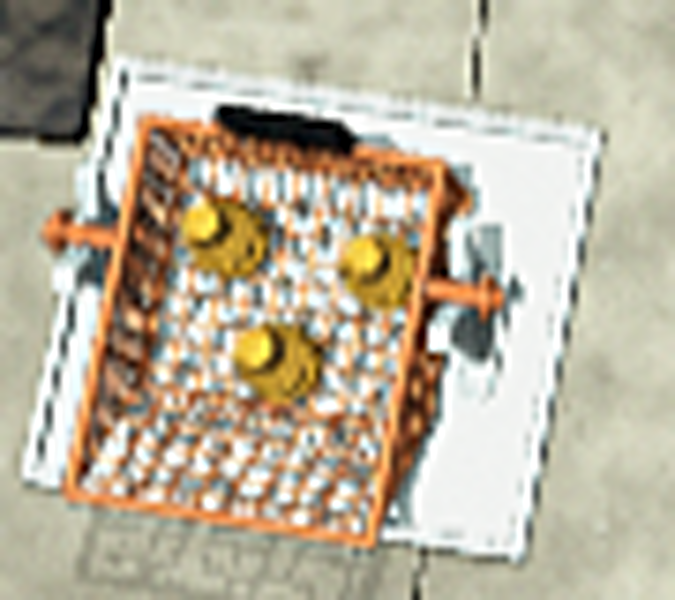

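View pics/c2.png

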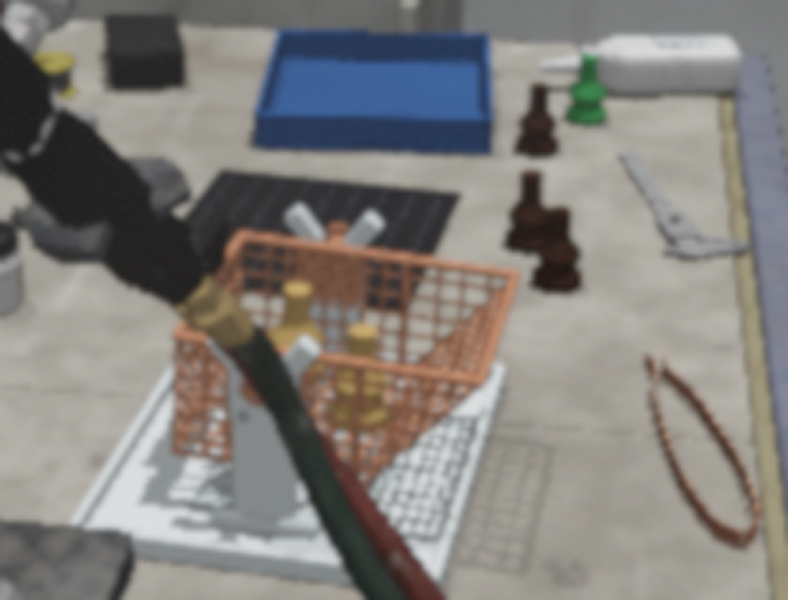

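```bash
cat >> h.py <<'E'
def tri(ut,us):
    A=[];b=[]
    for n,(u,v) in(("top",ut),("side",us)):
        c,f,R,t=info(n); x=(u-c["cx"])/f;y=(v-c["cy"])/f
        A+=[x*R[2]-R[0],y*R[2]-R[1]]; b+=[t[0]-x*t[2],t[1]-y*t[2]]
    X,r,_,_=np.linalg.lstsq(np.array(A),np.array(b),rcond=None); return X.round(3),np.round(r,5)
E
python3 - <<'E'
from h import *
T=lambda p:(155+p[0]/7.5,185+p[1]/7.5); S=lambda p:(195+p[0]*210/788,165+p[1]*160/600)
rim=np.array([ray("top",*T(p),.106)[:2] for p in((148,120),(440,165),(372,543),(72,495))]); print("rim",rim.round(3).tolist())
pin=np.array([ray("top",*T(p),.097)[:2] for p in((55,230),(490,295))]); print("pins",pin.round(3).tolist(),pin.mean(0).round(3), "axis len",np.linalg.norm(pin[0]-pin[1]))
print("handle",ray("top",*T((287,127)),.135).round(3))
d=pin[0]-pin[1]; print("yaw pins",np.degrees(np.arctan2(-d[0],d[1])))
d=rim[0]-rim[1]; print("yaw rim+x",np.degrees(np.arctan2(-d[0],d[1]))); d=rim[3]-rim[2]; print("lip",np.degrees(np.arctan2(-d[0],d[1])))
st_=np.array([ray("top",*T(p),.01)[:2] for p in((120,62),(605,132),(522,558),(25,485))]); print("stand",st_.round(3).tolist(),st_.mean(0).round(3))
# two view
print("far +x -y corner",tri(T((440,165)),S((237,236))),"lip -y",tri(T((372,543)),S((517,272))),"lip +y",tri(T((72,495)),S((490,377))),"+x+y",tri(T((148,120)),S((178,330))))
print("brass",tri((109,207),(195+215*210/788,165+310*160/600)),"torch/arm joint",tri((155*.7,222*.7),(262*.7,245*.7)))
for n,p in(("d1",((267,270),(557,225))),("d2",((284.6,265.2),(530,190))),("d3",((339,268),(538,100)))): print(n,tri(p[0],S(p[1])))
E
```

```text
rim [[0.614, 0.308], [0.603, 0.181], [0.441, 0.191], [0.451, 0.318]]
pins [[0.565, 0.344], [0.55, 0.155]] [0.558 0.25 ] axis len 0.18952258670806965
handle [0.608 0.241 0.135]
yaw pins -4.368149361053167
yaw rim+x -4.7243242403271735
lip -4.76443775090044
stand [[0.664, 0.353], [0.647, 0.125], [0.449, 0.143], [0.465, 0.369]] [0.556 0.248]
far +x -y corner (array([0.605, 0.181, 0.106]), array([1.e-05])) lip -y (array([0.442, 0.192, 0.1  ]), array([0.])) lip +y (array([0.45 , 0.32 , 0.101]), array([0.])) +x+y (array([0.614, 0.307, 0.109]), array([0.]))
brass (array([0.558, 0.47 , 0.206]), array([0.])) torch/arm joint (array([0.675, 0.442, 0.32 ]), array([0.]))
d1 (array([ 0.423, -0.003,  0.043]), array([0.]))
d2 (array([ 0.443, -0.059,  0.043]), array([1.e-05]))
d3 (array([ 0.447, -0.236,  0.045]), array([0.]))
```

>>> arm_command:
  series: [0,0,-40,0,0,0,60,0,0,-40,0.1,0,0,40,0,0,-40,0.2,0,0,40]

```text
t: 0.35
eef_pos: [0.1589, 0.6306, 0.2841]
tcp_rot: [-0.382, -3.079, 0.306]
force: [-0.2, 1.8, 0.1]
grip_width: 0.0805
```

```bash
python3 -c "
from h import *
st()"
```

```text
{'t': 0.35, 'q': [1.2478, 0.2179, 1.4785, -0.0155, 1.6423, -0.0756], 'eef_pos': [0.1589, 0.6306, 0.2841], 'tcp_rot': [-0.3821, -3.0792, 0.3056], 'force': [-0.236, 1.7683, 0.0983], 'grip_width': 0.0805}
```

```bash
cat >> h.py <<'E'
def pose(x,y,z,ypsi,tip=0):
    """tool rot: basket yaw ypsi (deg) = azimuth of tool y when down; tip deg toward the lip"""
    base=np.array([[0,np.cos(np.radians(ypsi)),0],[0,np.sin(np.radians(ypsi)),0],[0,0,-1.]])
    base[:,0]=np.cross(base[:,1],base[:,2])
    R=Rn.from_matrix(base); ax=np.array([-np.sin(np.radians(ypsi)),np.cos(np.radians(ypsi)),0])
    return np.array([x,y,z]),(Rn.from_rotvec(-np.radians(tip)*ax)*R).as_rotvec()
def go(x,y,z,ypsi,tip=0): print((x,y,z,ypsi,tip),*[v.tolist() for v in delta(*pose(x,y,z,ypsi,tip))])
def fkR(q): return Rn.from_euler("ZYZYZ",[q[0],q[1]+q[2],q[3],q[4],q[5]+np.pi/2])
E
python3 - <<'E'
from h import *
s=st(); print((fkR(s["q"]).inv()*Rn.from_rotvec(s["tcp_rot"])).magnitude())
print("cab corner",tri((713*.7,320*.7),(435*.7,152*.7)))
go(.40,.25,.33,-4.6)
E
```

```text
{'t': 0.35, 'q': [1.2478, 0.2179, 1.4785, -0.0155, 1.6423, -0.0756], 'eef_pos': [0.1589, 0.6306, 0.2841], 'tcp_rot': [-0.3821, -3.0792, 0.3056], 'force': [-0.236, 1.7683, 0.0983], 'grip_width': 0.0805}Traceback (most recent call last):
  File "<stdin>", line 2, in <module>
  File "h.py", line 32, in fkR
    def fkR(q): return Rn.from_euler("ZYZYZ",[q[0],q[1]+q[2],q[3],q[4],q[5]+np.pi/2])
                       ~~~~~~~~~~~~~^^^^^^^^^^^^^^^^^^^^^^^^^^^^^^^^^^^^^^^^^^^^^^^^^
  File "scipy/spatial/transform/_rotation.pyx", line 1413, in scipy.spatial.transform._rotation.Rotation.from_euler
ValueError: Expected axis specification to be a non-empty string of upto 3 characters, got ZYZYZ
```

```bash
sed -i 's/^def fkR.*/def fkR(q): return Rn.from_euler("ZYZ",[q[0],q[1]+q[2],q[3]])*Rn.from_euler("YZ",[q[4],q[5]+np.pi\/2])/' h.py
python3 - <<'E'
from h import *
s=st(); print((fkR(s["q"]).inv()*Rn.from_rotvec(s["tcp_rot"])).magnitude())
print("cab corner",tri((713*.7,320*.7),(435*.7,152*.7)))
go(.40,.25,.33,-4.6)
E
```

```text
{'t': 0.35, 'q': [1.2478, 0.2179, 1.4785, -0.0155, 1.6423, -0.0756], 'eef_pos': [0.1589, 0.6306, 0.2841], 'tcp_rot': [-0.3821, -3.0792, 0.3056], 'force': [-0.236, 1.7683, 0.0983], 'grip_width': 0.0805}
5.917931020559896e-16
cab corner (array([ 0.595, -0.672,  0.204]), array([3.e-05]))
(0.4, 0.25, 0.33, -4.6, 0) [-326.8, -313.1, 16.1] [-0.164, 0.139, 1.399]
```

>>> arm_command:
  series: [-327,-313,16,-0.164,0.139,1.399,40,-327,-313,16,-0.164,0.139,1.399,40,-327,-313,16,-0.164,0.139,1.399,40,-327,-313,16,-0.164,0.139,1.399,40,-327,-313,16,-0.164,0.139,1.399,40,-327,-313,16,-0.164,0.139,1.399,40,-327,-313,16,-0.164,0.139,1.399,40,-327,-313,16,-0.164,0.139,1.399,40]

```text
t: 1.02
eef_pos: [0.3369, 0.3484, 0.3136]
tcp_rot: [-1.828, -2.545, 0.1]
force: [0.8, -0.3, 0.4]
grip_width: 0.0403
```

```bash
python3 - <<'E'
from h import *
st();go(.609,.242,.30,-4.6)
E
```

```text
{'t': 1.0167, 'q': [0.6965, -0.2461, 1.8813, -0.0092, 1.57, 0.3716], 'eef_pos': [0.3369, 0.3484, 0.3136], 'tcp_rot': [-1.8276, -2.5448, 0.1001], 'force': [0.7977, -0.3493, 0.3593], 'grip_width': 0.0403}
(0.609, 0.242, 0.3, -4.6, 0) [-187.4, 224.5, 7.0] [-0.049, 0.043, 0.405]
```

>>> arm_command:
  series: [-187,225,7,-0.049,0.043,0.405,40,-187,225,7,-0.049,0.043,0.405,40,-187,225,7,-0.049,0.043,0.405,40,-187,225,7,-0.049,0.043,0.405,40,-187,225,7,-0.049,0.043,0.405,40,-187,225,7,-0.049,0.043,0.405,40,-187,225,7,-0.049,0.043,0.405,40,-187,225,7,-0.049,0.043,0.405,40]

```text
t: 1.68
eef_pos: [0.614, 0.2424, 0.2967]
tcp_rot: [2.308, 2.131, -0.005]
force: [-0.7, -0.6, -0.3]
grip_width: 0.0397
```

```bash
cat >> h.py <<'E'
P=[([0.1245,1.6516,1.3675],np.hypot(.1586,.6297),.2384)]
E
python3 - <<'E'
from h import *
s=st();go(.609,.242,.19,-4.6)
# fit planar geometry from j4~0 poses
from scipy.optimize import least_squares
D=[([1.2414,.1245,1.6516,0,1.3675,-.0826],[.1586,.6297,.2384]),([1.2478,.2179,1.4785,-.0155,1.6423,-.0756],[.1589,.6306,.2841]),([.6965,-.2461,1.8813,-.0092,1.57,.3716],[.3369,.3484,.3136]),(s["q"],s["eef_pos"])]
def fk(q,p):
    a1,h,L1,L2,o,d=p; e=Rn.from_euler("ZY",[q[0],q[1]]).apply([0,0,L1]); 
    b=Rn.from_euler("Z",q[0]).apply([a1,0,h])
    w=Rn.from_euler("ZY",[q[0],q[1]+q[2]]).apply([o,0,L2]); return b+e+w+fkR(q).apply([0,0,d])
r=least_squares(lambda p:np.concatenate([fk(q,p)-x for q,x in D]+[.003*(p-[0,.3,.4,.4,0,.25])]),[0,.3,.4,.4,0,.25])
print(r.x.round(4),[np.round(1000*(fk(q,r.x)-x),1).tolist() for q,x in D])
im=imaging.read_camera("top"); sd=imaging.read_camera("side")
cv2.imwrite("pics/g1.png",np.hstack([cv2.resize(im[160:280,130:270],(400,343)),cv2.resize(sd[150:330,180:390],(400,343))]))
E
```

```text
{'t': 1.6833, 'q': [0.2954, 0.1193, 1.5599, -0.0016, 1.4653, 0.375], 'eef_pos': [0.614, 0.2424, 0.2967], 'tcp_rot': [2.3078, 2.1313, -0.0052], 'force': [-0.6825, -0.588, -0.2563], 'grip_width': 0.0397}
(0.609, 0.242, 0.19, -4.6, 0) [-0.5, -4.7, 106.8] [-0.002, 0.003, 0.001]
[-0.0012  0.0881  0.4293  0.6004 -0.0357  0.1879] [[50.6, -17.7, 0.3], [51.7, -10.5, -0.9], [35.3, -39.4, 0.3], [8.0, -53.5, 0.2]]
```

View pics/g1.png

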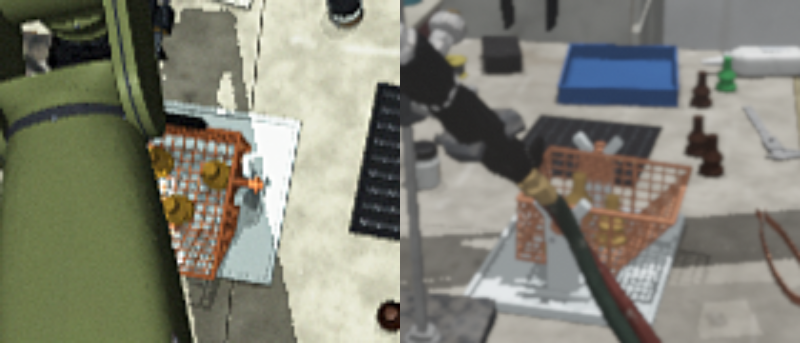

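>>> arm_command:
  series: [0,-5,40,-0.002,0.003,0.001,40,0,-5,80,-0.002,0.003,0.001,40,0,-5,110,-0.002,0.003,0.001,40,0,-5,130,-0.002,0.003,0.001,40,0,-5,150,-0.002,0.003,0.001,40,0,-5,160,-0.002,0.003,0.001,40,0,-5,166,-0.002,0.003,0.001,40,0,-5,166,-0.002,0.003,0.001,40]

```text
t: 2.45
eef_pos: [0.6033, 0.2469, 0.1334]
tcp_rot: [-2.301, -2.136, -0.003]
force: [0.5, -0.1, -0.5]
grip_width: 0.0399
```

```bash
python3 - <<'E'
from h import *
s=st();go(.609,.242,.130,-4.6)
from scipy.optimize import least_squares
D=[([1.2414,.1245,1.6516,0,1.3675,-.0826],[.1586,.6297,.2384]),([1.2478,.2179,1.4785,-.0155,1.6423,-.0756],[.1589,.6306,.2841]),([.6965,-.2461,1.8813,-.0092,1.57,.3716],[.3369,.3484,.3136]),([0.2954,0.1193,1.5599,-0.0016,1.4653,0.375],[.614,.2424,.2967]),(s["q"],s["eef_pos"])]
def fk(q,p):
    a1,h,L1,L2,o,d,c=p; e=Rn.from_euler("ZY",[q[0],q[1]]).apply([0,0,L1]); 
    b=Rn.from_euler("Z",q[0]).apply([a1,c,h])
    w=Rn.from_euler("ZY",[q[0],q[1]+q[2]]).apply([o,0,L2]); return b+e+w+fkR(q).apply([0,0,d])
p0=np.array([0,.1,.4,.6,0,.19,.05])
r=least_squares(lambda p:np.concatenate([fk(q,p)-x for q,x in D]+[.0003*(p-p0)]),p0)
print(r.x.round(4),[np.round(1000*(fk(q,r.x)-x),1).tolist() for q,x in D])
sd=imaging.read_camera("side"); cv2.imwrite("pics/g2.png",cv2.resize(sd[150:330,180:390],(700,600),interpolation=cv2.INTER_CUBIC))
E
```

```text
{'t': 2.45, 'q': [0.3051, 0.2111, 1.7365, 0.0028, 1.1929, 0.3785], 'eef_pos': [0.6033, 0.2469, 0.1334], 'tcp_rot': [-2.3012, -2.136, -0.0033], 'force': [0.5391, -0.0966, -0.5143], 'grip_width': 0.0399}
(0.609, 0.242, 0.13, -4.6, 0) [-4.5, 6.1, 3.4] [0.0, -0.003, 0.006]
[-0.      0.2231  0.4522  0.6131  0.0423  0.267   0.0536] [[0.0, 0.0, 0.0], [0.0, -0.0, -0.0], [-0.0, 0.0, -0.0], [-0.0, 0.0, 0.0], [-0.0, -0.0, -0.0]]
```

View pics/g2.png

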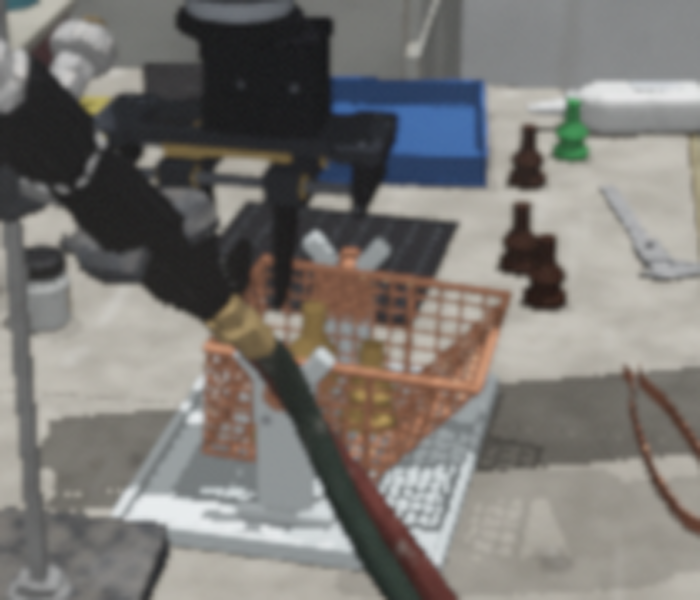

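>>> arm_command:
  series: [-4.5,6,3,0,-0.003,0.006,40,-4.5,6,3,0,-0.003,0.006,40,-4.5,6,3,0,-0.003,0.006,40]

```text
t: 2.75
eef_pos: [0.6111, 0.2414, 0.1324]
tcp_rot: [2.309, 2.127, 0.005]
force: [0.5, -0.2, 0.4]
grip_width: 0.0401
```

```bash
cat >> h.py <<'E'
PK=[-0.,0.2231,0.4522,0.6131,0.0423,0.267,0.0536]
def fk(q,p=PK):
    a1,h,L1,L2,o,d,c=p; e=Rn.from_euler("ZY",[q[0],q[1]]).apply([0,0,L1])
    b=Rn.from_euler("Z",q[0]).apply([a1,c,h])
    w=Rn.from_euler("ZY",[q[0],q[1]+q[2]]).apply([o,0,L2]); return b+e+w+fkR(q).apply([0,0,d])
LO=np.array([-2.61,-1.02,.03,-1.35,.32,-2.91]);HI=np.array([2.61,2.33,2.71,4.49,2.68,2.91])
def ik(pos,rot,q0):
    from scipy.optimize import least_squares
    R=Rn.from_rotvec(rot)
    r=least_squares(lambda q:np.r_[fk(q)-pos,.3*(R.inv()*fkR(q)).as_rotvec(),.0002*(q-q0)],np.clip(q0,LO+.001,HI-.001),bounds=(LO,HI))
    return r.x,np.linalg.norm(fk(r.x)-pos)*1000
E
python3 - <<'E'
from h import *
s=st();go(.609,.242,.130,-4.6)
# plan pour: test various psi
tc=np.array([.586,-.322])
for psi in(-30,-10,10,30,50,70):
    d=np.array([np.cos(np.radians(psi)),np.sin(np.radians(psi))]); h=tc-.015*d
    q=s["q"]; q,e=ik(*pose(.61,.2,.30,psi),q); out=[]
    for f in np.linspace(0,1,22):
        xy=np.array([.61,.2])*(1-f)+h*f; q,e=ik(*pose(*xy,.30-.03*f,psi,0),q)
    q1=q;e1=e
    for th in range(0,106,5):
        q,e=ik(*pose(*h,.27,psi,th),q); out.append(round(e,1))
    print(psi,q1.round(2),round(e1,1),q.round(2),max(out))
E
```

```text
{'t': 2.75, 'q': [0.2947, 0.2216, 1.726, -0.0004, 1.1904, 0.3768], 'eef_pos': [0.6111, 0.2414, 0.1324], 'tcp_rot': [2.3093, 2.1272, 0.005], 'force': [0.4966, -0.1846, 0.3986], 'grip_width': 0.0401}
(0.609, 0.242, 0.13, -4.6, 0) [0.4, -2.2, 2.4] [0.004, -0.001, -0.002]
-30 [-0.58  0.12  1.61 -0.    1.42 -0.06] 0.0 [-0.69 -0.03  2.39  2.88  1.05 -2.91] 16.1
-10 [-0.59  0.12  1.61 -0.    1.42 -0.42] 0.0 [-0.84  0.05  2.33  2.45  1.23 -2.67] 0.0
10 [-0.6   0.12  1.6  -0.    1.42 -0.77] 0.0 [-0.97  0.19  2.18  2.06  1.48 -2.44] 0.0
30 [-0.6   0.13  1.59 -0.    1.42 -1.13] 0.0 [-1.01  0.35  1.97  1.79  1.72 -2.31] 0.0
50 [-0.61  0.14  1.58 -0.    1.42 -1.48] 0.0 [-0.99  0.5   1.75  1.6   1.96 -2.21] 0.0
70 [-0.6   0.15  1.57 -0.    1.42 -1.83] 0.0 [-0.94  0.66  1.51  1.46  2.2  -2.13] 0.0
```

>>> arm_command:
  series: [0,-1,2,0,0,0,30,0,-1,2,0,0,0,20,0,-1,2,0,0,0,16,0,-1,2,0,0,0,12,0,-1,2,0,0,0,9,0,-1,2,0,0,0,5,0,-1,2,0,0,0,0,0,-1,2,0,0,0,0]
  force: 15

```text
t: 3.42
eef_pos: [0.6099, 0.2415, 0.1289]
tcp_rot: [2.308, 2.128, 0.005]
force: [4.6, -0.2, -3.9]
grip_width: 0.0105
```

>>> arm_command:
  series: [0,0,0,0,0,0,0,0,0,0,0,0,0,0,0,0,0,0,0,0,0]
  force: 60

```text
t: 3.67
eef_pos: [0.6102, 0.2414, 0.1289]
tcp_rot: [2.308, 2.127, 0.005]
force: [5.9, -0.1, -6.3]
grip_width: 0.0097
```

```bash
python3 - <<'E'
from h import *
s=st(); print(np.round(s["moment"],2))
a=imaging.read_camera("side")
cv2.imwrite("pics/g3.png",cv2.resize(a[130:330,180:390],(630,600),interpolation=cv2.INTER_CUBIC))
E
```

```text
{'t': 3.6667, 'q': [0.2954, 0.2229, 1.7307, -0.0013, 1.1836, 0.3774], 'eef_pos': [0.6102, 0.2414, 0.1289], 'tcp_rot': [2.3079, 2.1271, 0.0054], 'force': [5.9062, -0.0626, -6.2813], 'grip_width': 0.0097}
[-0.14 -1.43 -0.03]
```

View pics/g3.png

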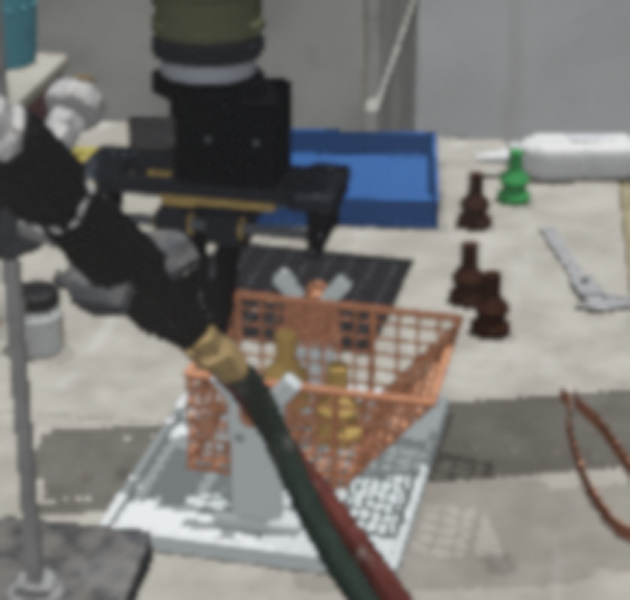

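>>> arm_command:
  series: [0,1,-4,0,0,0,0,0,1,-10,0,0,0,0,0,1,-18,0,0,0,0,0,1,-28,0,0,0,0,0,1,-40,0,0,0,0,0,1,-55,0,0,0,0,0,1,-70,0,0,0,0,0,1,-80,0,0,0,0]
  force: 60

```text
t: 4.38
eef_pos: [0.6108, 0.2419, 0.2127]
tcp_rot: [2.308, 2.128, 0.007]
force: [0.5, -0.1, -5.6]
grip_width: 0.0095
```

```bash
python3 - <<'E'
from h import *
s=st(); print(np.round(s["moment"],2))
for n in("top","side"):
    a=imaging.read_camera(n); cv2.imwrite(f"pics/l_{n}.png",a)
b=cv2.imread("pics/l_side.png")
cv2.imwrite("pics/g4.png",cv2.resize(b[110:320,180:390],(600,600),interpolation=cv2.INTER_CUBIC))
E
```

```text
{'t': 4.3833, 'q': [0.2954, 0.1533, 1.6635, -0.0002, 1.3196, 0.3768], 'eef_pos': [0.6108, 0.2419, 0.2127], 'tcp_rot': [2.3081, 2.1277, 0.0072], 'force': [0.5438, -0.0607, -5.5579], 'grip_width': 0.0095}
[-0.12 -0.31  0.01]
```

View pics/g4.png

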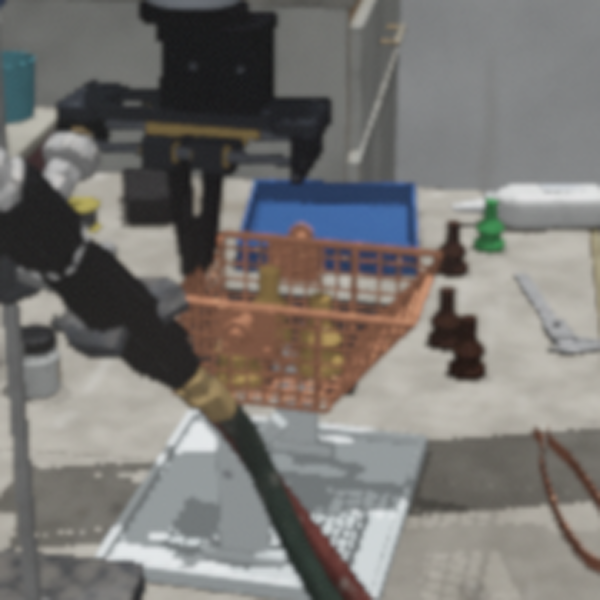

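>>> arm_command:
  series: [0,0,-15,0,0,0,0,0,0,-40,0,0,0,0,0,0,-65,0,0,0,0,-5,0,-82,0,0,0,0,-18,0,-90,0,0,-0.02,0,-40,0,-90,0,0,-0.05,0,-65,0,-90,0,0,-0.08,0,-92,0,-90,0,0,-0.11,0]

```text
t: 5.15
eef_pos: [0.6018, 0.1494, 0.2993]
tcp_rot: [2.186, 2.256, 0.001]
force: [0.7, 0.5, -5.8]
grip_width: 0.0098
```

```bash
python3 - <<'E'
from h import *
st();go(.572,-.328,.30,25)
E
```

```text
{'t': 5.15, 'q': [0.1567, 0.0281, 1.6519, 0.0002, 1.4607, 0.1253], 'eef_pos': [0.6018, 0.1494, 0.2993], 'tcp_rot': [2.186, 2.2558, 0.0013], 'force': [0.7402, 0.4726, -5.7639], 'grip_width': 0.0098}
(0.572, -0.328, 0.3, 25, 0) [-476.2, -44.8, -0.9] [0.001, -0.0, -0.405]
```

>>> arm_command:
  series: [-32,-3,0,0,0,-0.03,0,-64,-6,0,0,0,-0.06,0,-96,-9,0,0,0,-0.09,0,-128,-12,0,0,0,-0.12,0,-160,-15,0,0,0,-0.15,0,-192,-18,0,0,0,-0.18,0,-224,-21,0,0,0,-0.21,0,-256,-24,0,0,0,-0.24,0]

```text
t: 5.82
eef_pos: [0.585, -0.108, 0.299]
tcp_rot: [-1.902, -2.5, -0.002]
force: [0.4, -0.3, -5.3]
grip_width: 0.0099
```

```bash
python3 - <<'E'
from h import *
st();go(.572,-.328,.30,25)
E
```

```text
{'t': 5.8167, 'q': [-0.2734, -0.0276, 1.7081, 0.0014, 1.4606, -0.5437], 'eef_pos': [0.585, -0.108, 0.299], 'tcp_rot': [-1.9021, -2.5003, -0.0023], 'force': [0.4063, -0.3016, -5.3346], 'grip_width': 0.0099}
(0.572, -0.328, 0.3, 25, 0) [-208.5, -71.2, -1.3] [0.001, -0.001, -0.166]
```

>>> arm_command:
  series: [-32,-11,3,0,0,-0.03,0,-64,-22,8,0,0,-0.06,0,-96,-33,14,0,0,-0.09,0,-128,-44,20,0,0,-0.11,0,-158,-54,26,0,0,-0.13,0,-182,-62,32,0,0,-0.15,0,-199,-68,37,0,0,-0.166,0,-208,-71,39,0,0,-0.166,0]

```text
t: 6.48
eef_pos: [0.5714, -0.328, 0.2584]
tcp_rot: [-1.692, -2.645, -0.002]
force: [-0.2, 0.6, -6.2]
grip_width: 0.0098
```

```bash
python3 - <<'E'
from h import *
s=st()
for th in (60,105):go(.572,-.328,.26,25,th)
q=s["q"]
for th in range(0,106,7):
    q2,e=ik(*pose(.572,-.328,.26,25,th),q); print(th,q2.round(2),round(e,1),np.abs(q2-q).max().round(2)); q=q2
for n in("top","side"):
    a=imaging.read_camera(n); cv2.imwrite(f"pics/p_{n}.png",a)
cv2.imwrite("pics/g5.png",np.hstack([cv2.resize(cv2.imread("pics/p_top.png")[130:330,220:420],(400,400)),cv2.resize(cv2.imread("pics/p_side.png")[50:250,220:420],(400,400))]))
E
```

```text
{'t': 6.4833, 'q': [-0.6031, 0.1334, 1.6083, 0.0011, 1.4017, -1.0357], 'eef_pos': [0.5714, -0.328, 0.2584], 'tcp_rot': [-1.6922, -2.6448, -0.0019], 'force': [-0.2168, 0.5567, -6.2331], 'grip_width': 0.0098}
(0.572, -0.328, 0.26, 25, 60) [-0.2, 0.6, -1.6] [-1.047, 0.0, -0.005]
(0.572, -0.328, 0.26, 25, 105) [-0.2, 0.6, -1.6] [-1.833, 0.002, -0.005]
0 [-0.6   0.13  1.61  0.    1.4  -1.04] 0.0 0.0
7 [-0.65  0.09  1.65  0.11  1.34 -1.1 ] 0.0 0.11
14 [-0.69  0.06  1.7   0.23  1.28 -1.18] 0.0 0.12
21 [-0.74  0.03  1.74  0.36  1.24 -1.27] 0.0 0.13
28 [-0.78  0.01  1.79  0.49  1.21 -1.37] 0.0 0.13
35 [-0.83 -0.    1.83  0.63  1.19 -1.47] 0.0 0.14
42 [-0.87 -0.    1.87  0.77  1.18 -1.58] 0.0 0.14
49 [-0.91 -0.    1.9   0.92  1.19 -1.69] 0.0 0.14
56 [-0.94  0.01  1.94  1.05  1.21 -1.8 ] 0.0 0.14
63 [-0.97  0.03  1.97  1.19  1.25 -1.9 ] 0.0 0.13
70 [-1.    0.06  1.99  1.32  1.29 -2.  ] 0.0 0.13
77 [-1.01  0.1   2.01  1.44  1.35 -2.08] 0.0 0.12
84 [-1.02  0.15  2.02  1.55  1.42 -2.17] 0.0 0.11
91 [-1.03  0.2   2.03  1.65  1.5  -2.24] 0.0 0.1
98 [-1.02  0.26  2.03  1.75  1.58 -2.3 ] 0.0 0.1
105 [-1.01  0.32  2.03  1.84  1.67 -2.35] 0.0 0.09
```

View pics/g5.png

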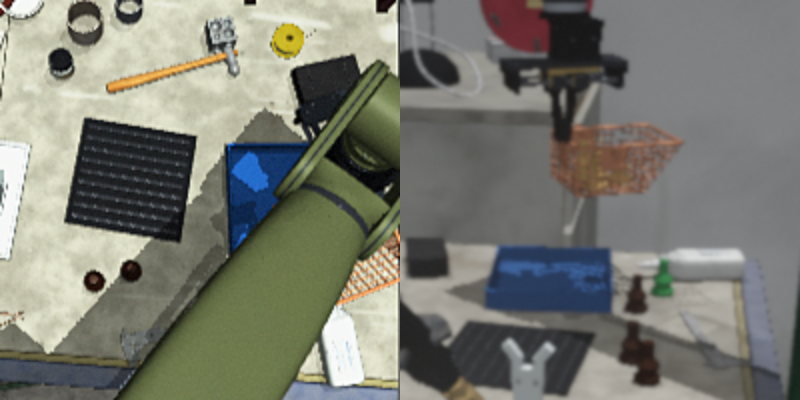

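>>> arm_command:
  series: [0,8,1,-0.06,0,0,0,0,16,2,-0.16,0,0,0,0,24,3,-0.28,0,0,0,0,32,4,-0.4,0,0,0,0,40,5,-0.52,0,0,0,0,48,6,-0.64,0,0,0,0,56,7,-0.76,0,0,0,0,60,8,-0.87,0,0,0]

```text
t: 7.25
eef_pos: [0.6273, -0.2991, 0.2533]
tcp_rot: [1.337, 2.104, 0.984]
force: [-1.0, 0.9, -6.9]
grip_width: 0.0098
```

```bash
python3 - <<'E'
from h import *
st()
d=np.array([np.cos(np.radians(25)),np.sin(np.radians(25))]);tc=np.array([.586,-.322])
for a,th in((45,65),(40,75),(15,85),(-15,95),(-35,105)):go(*(tc+d*a/1000).round(4),.25,25,th)
E
```

```text
{'t': 7.25, 'q': [-0.8099, 0.0497, 1.8723, 0.9539, 1.1032, -1.6548], 'eef_pos': [0.6273, -0.2991, 0.2533], 'tcp_rot': [1.3373, 2.1041, 0.9841], 'force': [-0.9775, 0.8515, -6.9412], 'grip_width': 0.0098}
(np.float64(0.6268), np.float64(-0.303), 0.25, 25, 65) [-3.3, -3.9, 0.5] [-0.258, 0.0, 0.002]
(np.float64(0.6223), np.float64(-0.3051), 0.25, 25, 75) [-3.3, -7.1, -3.3] [-0.433, 0.0, 0.002]
(np.float64(0.5996), np.float64(-0.3157), 0.25, 25, 85) [-3.3, -23.2, -22.6] [-0.607, -0.0, 0.002]
(np.float64(0.5724), np.float64(-0.3283), 0.25, 25, 95) [-3.2, -42.3, -45.6] [-0.782, -0.0, 0.002]
(np.float64(0.5543), np.float64(-0.3368), 0.25, 25, 105) [-3.2, -55.1, -61.0] [-0.956, -0.001, 0.002]
```

>>> arm_command:
  series: [-3,-3,0,-0.08,0,0,0,-3,-4,0,-0.16,0,0,0,-3,-4,0,-0.24,0,0,0,-3,-5,-1,-0.3,0,0,0,-3,-6,-2,-0.36,0,0,0,-3,-7,-3,-0.42,0,0,0,-3,-10,-7,-0.47,0,0,0,-3,-14,-12,-0.52,0,0,0]

```text
t: 7.92
eef_pos: [0.612, -0.3094, 0.2489]
tcp_rot: [1.069, 1.684, 1.404]
force: [1.3, 0.3, -6.3]
grip_width: 0.0098
```

```bash
python3 - <<'E'
from h import *
st()
d=np.array([np.cos(np.radians(25)),np.sin(np.radians(25))]);tc=np.array([.586,-.322])
for a,th in((15,85),(-15,95),(-35,107)):go(*(tc+d*a/1000).round(4),.25,25,th)
E
```

```text
{'t': 7.9167, 'q': [-0.9397, 0.1601, 1.9942, 1.5239, 1.3119, -2.1322], 'eef_pos': [0.612, -0.3094, 0.2489], 'tcp_rot': [1.0687, 1.6836, 1.4038], 'force': [1.2894, 0.3286, -6.3394], 'grip_width': 0.0098}
(np.float64(0.5996), np.float64(-0.3157), 0.25, 25, 85) [-0.5, -1.4, -13.9] [-0.093, -0.002, 0.002]
(np.float64(0.5724), np.float64(-0.3283), 0.25, 25, 95) [-0.4, -6.8, -43.4] [-0.267, -0.002, 0.002]
(np.float64(0.5543), np.float64(-0.3368), 0.25, 25, 107) [-0.4, -10.3, -63.0] [-0.477, -0.002, 0.001]
```

>>> arm_command:
  series: [0,-1,-7,-0.05,0,0,0,0,-1,-14,-0.1,0,0,0,0,-3,-23,-0.15,0,0,0,0,-5,-33,-0.2,0,0,0,0,-7,-43,-0.26,0,0,0,0,-8,-50,-0.33,0,0,0,0,-9,-57,-0.4,0,0,0,0,-10,-63,-0.477,0,0,0]

```text
t: 8.58
eef_pos: [0.5544, -0.3375, 0.2522]
tcp_rot: [0.791, 1.25, 1.69]
force: [0.7, 0.3, -4.0]
grip_width: 0.0101
```

```bash
python3 - <<'E'
from h import *
st()
for n in("top","side"):
    a=imaging.read_camera(n); cv2.imwrite(f"pics/q_{n}.png",a)
cv2.imwrite("pics/g6.png",np.hstack([cv2.resize(cv2.imread("pics/q_top.png")[130:330,220:420],(400,400)),cv2.resize(cv2.imread("pics/q_side.png")[50:250,220:420],(400,400))]))
E
```

```text
{'t': 8.5833, 'q': [-1.0409, 0.3548, 2.0283, 1.844, 1.7259, -2.3797], 'eef_pos': [0.5544, -0.3375, 0.2522], 'tcp_rot': [0.7907, 1.2496, 1.6901], 'force': [0.6593, 0.2799, -3.9837], 'grip_width': 0.0101}
```

View pics/g6.png

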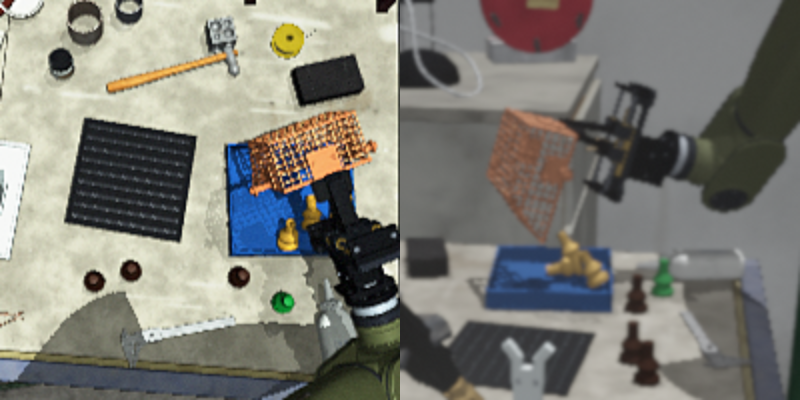

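```bash
python3 - <<'E'
from h import *
st()
go(.56,-.334,.34,25,107);go(.60,-.22,.34,15,60);go(.659,-.054,.34,-4.6,0)
E
```

```text
{'t': 8.6833, 'q': [-1.0408, 0.3576, 2.0304, 1.8415, 1.7227, -2.3784], 'eef_pos': [0.5544, -0.3367, 0.2487], 'tcp_rot': [0.7993, 1.2514, 1.6919], 'force': [0.489, 0.5827, -4.4812], 'grip_width': 0.0097}
(0.56, -0.334, 0.34, 25, 107) [0.3, 85.6, 32.6] [-0.001, -0.0, -0.003]
(0.6, -0.22, 0.34, 15, 60) [86.6, 60.7, 113.4] [0.817, -0.18, 0.018]
(0.659, -0.054, 0.34, -4.6, 0) [212.0, 24.4, 231.7] [1.818, -0.483, 0.354]
```

>>> arm_command:
  series: [0,15,6,0,0,0,0,0,45,17,0,0,0,0,0,85,33,0,0,0,0,22,79,53,0.12,-0.03,0.003,0,43,73,73,0.24,-0.06,0.006,0,58,68,87,0.36,-0.08,0.009,0,72,64,100,0.48,-0.1,0.012,0,87,61,113,0.6,-0.13,0.015,0]

```text
t: 9.35
eef_pos: [0.5986, -0.2198, 0.3435]
tcp_rot: [1.246, 1.686, 1.239]
force: [1.2, 1.2, -4.2]
grip_width: 0.0098
```

```bash
python3 - <<'E'
from h import *
st()
go(.659,-.054,.34,-4.6,0)
E
```

```text
{'t': 9.35, 'q': [-0.8108, -0.2369, 2.1363, 1.3926, 1.0559, -1.7711], 'eef_pos': [0.5986, -0.2198, 0.3435], 'tcp_rot': [1.2458, 1.6863, 1.2392], 'force': [1.1748, 1.1534, -4.2152], 'grip_width': 0.0098}
(0.659, -0.054, 0.34, -4.6, 0) [140.0, 28.2, 103.7] [1.243, -0.25, 0.327]
```

>>> arm_command:
  series: [18,4,13,0.12,-0.02,0.03,0,36,8,26,0.25,-0.05,0.06,0,54,11,40,0.38,-0.08,0.1,0,72,15,53,0.5,-0.1,0.13,0,90,18,67,0.62,-0.125,0.16,0,108,22,80,0.75,-0.15,0.2,0,126,25,93,0.87,-0.175,0.23,0,140,28,104,1.0,-0.2,0.26,0]

```text
t: 10.02
eef_pos: [0.6585, -0.0524, 0.3426]
tcp_rot: [1.966, 2.045, 0.531]
force: [0.8, 0.8, -3.5]
grip_width: 0.0098
```

```bash
python3 - <<'E'
from h import *
st()
go(.659,-.054,.20,-4.6,0)
E
```

```text
{'t': 10.0167, 'q': [-0.2343, -0.1351, 1.7809, 0.2052, 1.0918, -0.3315], 'eef_pos': [0.6585, -0.0524, 0.3426], 'tcp_rot': [1.9656, 2.0453, 0.5309], 'force': [0.7881, 0.7823, -3.4646], 'grip_width': 0.0098}
(0.659, -0.054, 0.2, -4.6, 0) [-11.2, -60.7, 128.5] [0.439, -0.096, 0.118]
```

>>> arm_command:
  series: [-1,-8,16,0.1,-0.02,0.02,0,-3,-16,34,0.2,-0.045,0.05,0,-5,-24,52,0.3,-0.065,0.08,0,-7,-34,72,0.4,-0.09,0.11,0,-9,-44,92,0.439,-0.096,0.118,0,-10,-52,110,0.439,-0.096,0.118,0,-11,-60,127,0.439,-0.096,0.118,0,-11,-61,128,0.439,-0.096,0.118,0]

```text
t: 10.68
eef_pos: [0.6578, -0.0546, 0.1938]
tcp_rot: [-2.303, -2.129, 0.0]
force: [-1.4, 0.5, -4.3]
grip_width: 0.0099
```

```bash
python3 - <<'E'
from h import *
st()
go(.659,-.054,.106,-4.6,0)
a=imaging.read_camera("side"); cv2.imwrite("pics/g7.png",cv2.resize(a[80:280,180:430],(750,600),interpolation=cv2.INTER_CUBIC))
E
```

```text
{'t': 10.6833, 'q': [-0.1653, 0.1787, 1.6672, 0.0031, 1.2998, -0.088], 'eef_pos': [0.6578, -0.0546, 0.1938], 'tcp_rot': [-2.3028, -2.1295, 0.0003], 'force': [-1.4319, 0.5135, -4.3266], 'grip_width': 0.0099}
(0.659, -0.054, 0.106, -4.6, 0) [0.4, 1.5, 87.8] [-0.004, -0.003, 0.002]
```

View pics/g7.png

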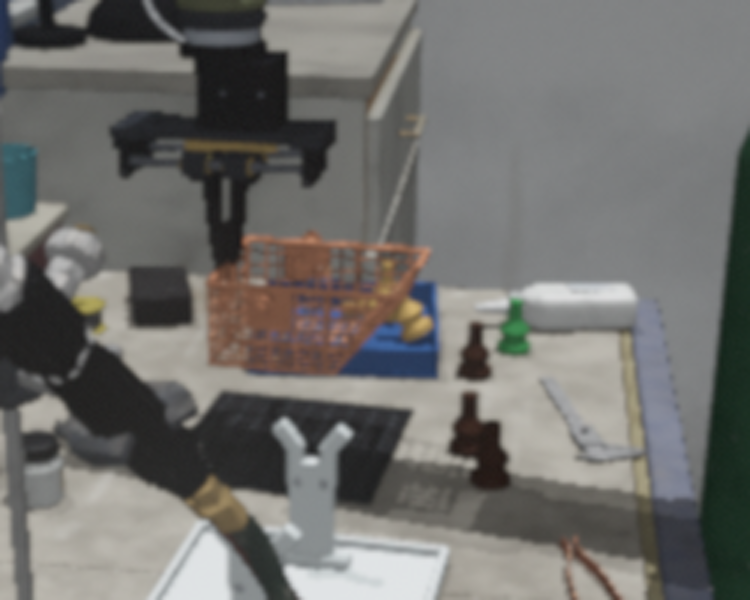

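>>> arm_command:
  series: [0,1,20,0,0,0,0,0,1,45,0,0,0,0,0,1,66,0,0,0,0,0,1,78,0,0,0,0,0,1,84,0,0,0,0,0,1,86,0,0,0,0,0,1,87,0,0,0,0,0,1,87,0,0,0,0]

```text
t: 11.4
eef_pos: [0.6618, -0.0563, 0.1122]
tcp_rot: [2.307, 2.131, 0.007]
force: [-0.7, -0.5, -4.1]
grip_width: 0.0101
```

>>> arm_command:
  series: [0,0,1,0,0,0,0,0,0,2,0,0,0,0,0,0,2,0,0,0,0]

```text
t: 11.65
eef_pos: [0.661, -0.0562, 0.1088]
tcp_rot: [-2.307, -2.132, -0.005]
force: [-0.1, -0.6, -3.3]
grip_width: 0.0097
```

>>> arm_command:
  series: [0,0,2,0,0,0,0,0,0,3,0,0,0,0,0,0,4,0,0,0,0,0,0,5,0,0,0,0,0,0,5,0,0,0,0]

```text
t: 12.07
eef_pos: [0.6605, -0.0561, 0.1028]
tcp_rot: [-2.306, -2.131, -0.004]
force: [-0.4, 0.3, -3.3]
grip_width: 0.0097
```

>>> arm_command:
  series: [0,0,1,0,0,0,0,0,0,1,0,0,0,0]

```text
t: 12.23
eef_pos: [0.6606, -0.0561, 0.1019]
tcp_rot: [-2.306, -2.131, -0.004]
force: [-0.7, -0.0, -4.2]
grip_width: 0.0098
```

>>> arm_command:
  series: [0,0,1,0,0,0,0,0,0,1,0,0,0,0,0,0,1,0,0,0,0]

```text
t: 12.48
eef_pos: [0.6608, -0.0561, 0.1016]
tcp_rot: [-2.307, -2.131, -0.005]
force: [0.4, -0.6, -1.5]
grip_width: 0.01
```

>>> arm_command:
  series: [0,0,1,0,0,0,0,0,0,1,0,0,0,0,0,0,1,0,0,0,0]

```text
t: 12.73
eef_pos: [0.661, -0.0561, 0.1012]
tcp_rot: [-2.307, -2.132, -0.005]
force: [-1.1, 0.5, 3.5]
grip_width: 0.0097
```

>>> arm_command:
  series: [0,0,1,0,0,0,0,0,0,1,0,0,0,0,0,0,1,0,0,0,0]

```text
t: 12.98
eef_pos: [0.6612, -0.0561, 0.101]
tcp_rot: [-2.307, -2.132, -0.005]
force: [-1.1, 0.5, 7.2]
grip_width: 0.01
```

>>> arm_command:
  series: [0,0,-2,0,0,0,12,0,0,-2,0,0,0,20,0,0,-2,0,0,0,30,0,0,-2,0,0,0,34,0,0,-15,0,0,0,34,0,0,-50,0,0,0,34,0,0,-90,0,0,0,34,0,0,-130,0,0,0,34]
  force: 30

```text
t: 13.65
eef_pos: [0.6598, -0.0564, 0.2303]
tcp_rot: [-2.306, -2.13, -0.003]
force: [0.5, -0.5, 0.5]
grip_width: 0.0335
```

```bash
python3 - <<'E'
from h import *
st();go(.45,.20,.30,85)
E
```

```text
{'t': 13.65, 'q': [-0.1675, 0.1562, 1.6302, 0.0031, 1.3562, -0.0891], 'eef_pos': [0.6598, -0.0564, 0.2303], 'tcp_rot': [-2.3055, -2.1301, -0.0028], 'force': [0.4559, -0.5134, 0.5379], 'grip_width': 0.0335}
(0.45, 0.2, 0.3, 85, 0) [239.2, -229.4, -68.7] [0.002, -0.003, -1.563]
```

>>> arm_command:
  series: [0,0,-40,0,0,0,34,30,-28,-68,0,0,-0.1,34,60,-57,-68,0,0,-0.2,34,90,-86,-68,0,0,-0.32,34,120,-115,-68,0,0,-0.44,34,150,-144,-68,0,0,-0.56,34,180,-172,-68,0,0,-0.68,34,210,-200,-68,0,0,-0.8,34]

```text
t: 14.32
eef_pos: [0.4797, 0.1651, 0.2986]
tcp_rot: [1.287, 2.865, 0.007]
force: [1.1, 1.3, 0.6]
grip_width: 0.0342
```

>>> arm_command:
  series: [0,0,0,0,0,-0.12,34,0,0,0,0,0,-0.24,34,0,0,0,0,0,-0.36,34,0,0,0,0,0,-0.48,34,0,0,0,0,0,-0.6,34,0,0,0,0,0,-0.76,34,0,0,0,0,0,-0.76,34]

```text
t: 14.9
eef_pos: [0.4811, 0.164, 0.2985]
tcp_rot: [0.133, 3.136, 0.005]
force: [0.8, -0.3, 0.4]
grip_width: 0.0338
```

```bash
python3 - <<'E'
from h import *
st()
a=imaging.read_camera("top"); b=imaging.read_camera("side"); cv2.imwrite("pics/m_top.png",a); cv2.imwrite("pics/m_side.png",b)
cv2.imwrite("pics/g8.png",cv2.resize(a[180:300,235:415],(800,533),interpolation=cv2.INTER_CUBIC))
m=np.zeros(a.shape[:2],np.uint8); m[250:290,230:360]=(a.max(2)<90)[250:290,230:360]*255
for c in cv2.findContours(m,0,1)[0]:
    if cv2.contourArea(c)>25: r=cv2.minAreaRect(c); print(np.round(r[0],1),np.round(r[1],1),ray("top",*r[0],.043).round(3))
E
```

```text
{'t': 14.9, 'q': [0.2215, -0.2276, 1.8899, 0.0025, 1.4763, -1.2645], 'eef_pos': [0.4811, 0.164, 0.2985], 'tcp_rot': [0.1333, 3.1365, 0.0049], 'force': [0.7692, -0.3122, 0.4307], 'grip_width': 0.0338}
[266.8 270.3] [9.9 9.2] [ 0.421 -0.002  0.043]
[339. 268.] [9.9 9.9] [ 0.445 -0.236  0.043]
[284.8 265.1] [9.8 9.4] [ 0.442 -0.06   0.043]
```

View pics/g8.png

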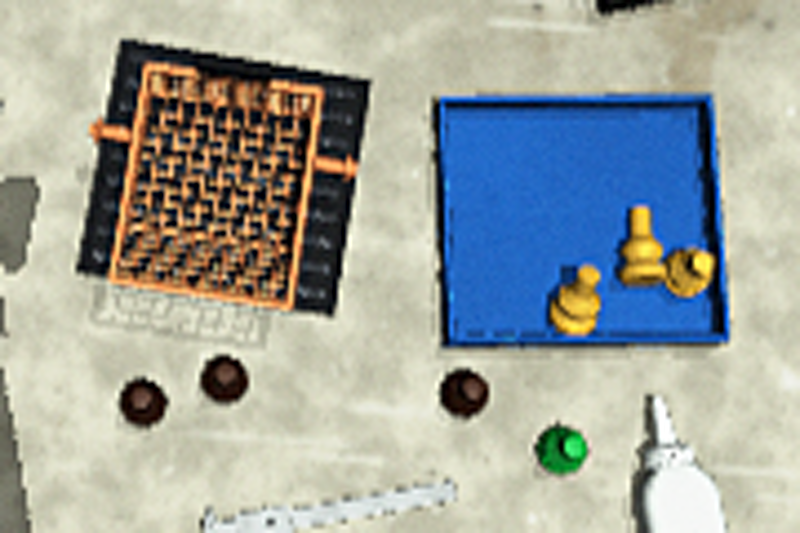

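```bash
python3 - <<'E'
from h import *
go(.422,-.003,.12,85.4);go(.422,-.003,.061,85.4)
E
```

```text
(0.422, -0.003, 0.12, 85.4, 0) [44.3, -172.2, 177.8] [0.003, 0.002, -0.01]
(0.422, -0.003, 0.061, 85.4, 0) [44.4, -172.4, 236.8] [0.003, 0.002, -0.01]
```

>>> arm_command:
  series: [10,-38,10,0,0,0,34,20,-76,30,0,0,0,34,30,-112,60,0,0,0,34,38,-145,95,0,0,0,34,43,-166,130,0.003,0.002,-0.01,34,44,-172,160,0.003,0.002,-0.01,34,44,-172,178,0.003,0.002,-0.01,34,44,-172,178,0.003,0.002,-0.01,34]

```text
t: 15.67
eef_pos: [0.4181, -0.0032, 0.1139]
tcp_rot: [-0.13, -3.128, -0.001]
force: [-0.6, 0.7, -0.5]
grip_width: 0.0338
```

```bash
python3 - <<'E'
from h import *
st()
go(.422,-.003,.061,85.4)
b=imaging.read_camera("side"); cv2.imwrite("pics/g9.png",cv2.resize(b[150:300,280:430],(600,600),interpolation=cv2.INTER_CUBIC))
E
```

```text
{'t': 15.6667, 'q': [-0.1362, -0.2966, 2.2618, -0.0001, 1.1871, -1.6239], 'eef_pos': [0.4181, -0.0032, 0.1139], 'tcp_rot': [-0.13, -3.1282, -0.0015], 'force': [-0.588, 0.7403, -0.4888], 'grip_width': 0.0338}
(0.422, -0.003, 0.061, 85.4, 0) [-4.5, 0.5, 52.9] [0.001, -0.011, -0.003]
```

View pics/g9.png

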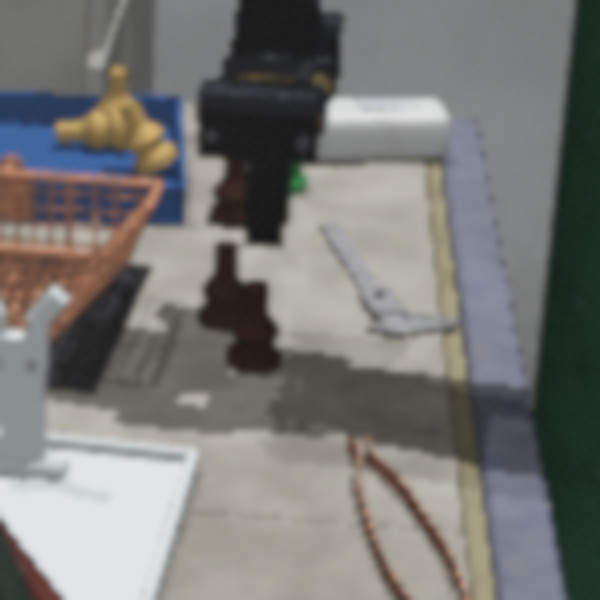

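>>> arm_command:
  series: [-4,0,15,0,-0.01,0,34,-4,0,35,0,-0.01,0,34,-4,0,48,0,-0.01,0,34,-4,0,53,0,-0.01,0,34,-4,0,53,0,-0.01,0,20,-4,0,53,0,-0.01,0,10,-4,0,53,0,-0.01,0,5,-4,0,53,0,-0.01,0,5]
  force: 30

```text
t: 16.38
eef_pos: [0.4275, -0.0032, 0.0678]
tcp_rot: [0.125, 3.127, -0.001]
force: [0.6, 0.3, 2.5]
grip_width: 0.0155
```

```bash
python3 - <<'E'
from h import *
st()
o=np.array([.606,-.0517]);a=np.radians(-4.6);ux=np.array([np.cos(a),np.sin(a)]);uy=np.array([-np.sin(a),np.cos(a)])
for by in(-40,0,40):print(by,(o-.008*ux+by/1000*uy).round(4))
go(.422,-.003,.18,85.4)
E
```

```text
{'t': 16.3833, 'q': [-0.1336, -0.2174, 2.2861, 0.0007, 1.0607, -1.625], 'eef_pos': [0.4275, -0.0032, 0.0678], 'tcp_rot': [0.1247, 3.1269, -0.0008], 'force': [0.5662, 0.2748, 2.5242], 'grip_width': 0.0155}
-40 [ 0.5948 -0.0909]
0 [ 0.598  -0.0511]
40 [ 0.6012 -0.0112]
(0.422, -0.003, 0.18, 85.4, 0) [4.1, -0.2, -112.3] [-0.0, 0.012, 0.001]
```

```bash
python3 - <<'E'
from h import *
o=np.array([.606,-.0517]);a=np.radians(-4.6);ux=np.array([np.cos(a),np.sin(a)]);uy=np.array([-np.sin(a),np.cos(a)])
for n,x,y in(("A",.016,.028),("B",.016,-.028),("C",-.026,0)):print(n,(o+x*ux+y*uy).round(4))
A=o+.018*ux+.028*uy
go(*A,.18,85.4);go(*A,.08,85.4)
E
```

```text
A [ 0.6242 -0.0251]
B [ 0.6197 -0.0809]
C [ 0.5801 -0.0496]
(np.float64(0.6261875896934205), np.float64(-0.025233772041144544), 0.18, 85.4, 0) [-201.2, -6.2, -109.8] [-0.0, 0.012, 0.001]
(np.float64(0.6261875896934205), np.float64(-0.025233772041144544), 0.08, 85.4, 0) [-200.0, -6.2, -9.8] [-0.0, 0.012, 0.001]
```

>>> arm_command:
  series: [0,0,-25,0,0.01,0,5,0,0,-60,0,0.012,0,5,-5,0,-95,0,0.012,0,5,-30,-1,-114,0,0.012,0,5,-68,-2,-114,0,0.012,0,5,-106,-3,-114,0,0.012,0,5,-144,-5,-112,0,0.012,0,5,-178,-6,-110,0,0.012,0,5]

```text
t: 17.05
eef_pos: [0.6046, -0.0237, 0.1787]
tcp_rot: [-0.125, -3.138, 0.0]
force: [0.0, 0.0, 0.2]
grip_width: 0.0149
```

```bash
python3 - <<'E'
from h import *
st();go(.6262,-.0252,.08,85.4)
E
```

```text
{'t': 17.05, 'q': [-0.1277, 0.0716, 1.8112, -0.0003, 1.2595, -1.6185], 'eef_pos': [0.6046, -0.0237, 0.1787], 'tcp_rot': [-0.1255, -3.1383, 0.0003], 'force': [0.0276, 0.0028, 0.2395], 'grip_width': 0.0149}
(0.6262, -0.0252, 0.08, 85.4, 0) [-21.8, 0.2, 98.7] [-0.0, -0.001, 0.0]
```

>>> arm_command:
  series: [-14,0,0,0,0,0,5,-22,0,5,0,0,0,5,-22,0,30,0,0,0,5,-22,0,60,0,0,0,5,-22,0,80,0,0,0,5,-22,0,92,0,0,0,5,-22,0,97,0,0,0,5,-22,0,98,0,0,0,5]

```text
t: 17.72
eef_pos: [0.6229, -0.0249, 0.0788]
tcp_rot: [-0.125, -3.135, -0.0]
force: [-0.1, 0.6, -0.2]
grip_width: 0.0152
```

```bash
python3 - <<'E'
from h import *
st();go(.6262,-.0252,.079,85.4)
E
```

```text
{'t': 17.7167, 'q': [-0.1259, 0.2163, 1.8314, -0.0003, 1.0984, -1.6169], 'eef_pos': [0.6229, -0.0249, 0.0788], 'tcp_rot': [-0.1249, -3.1346, -0.0002], 'force': [-0.1417, 0.5966, -0.1772], 'grip_width': 0.0152}
(0.6262, -0.0252, 0.079, 85.4, 0) [-3.3, -0.0, -0.2] [-0.0, -0.004, 0.001]
```

>>> arm_command:
  series: [0,0,0,0,0,0,18,0,0,0,0,0,0,22,0,0,0,0,0,0,26,0,0,-10,0,0,0,26,0,0,-40,0,0,0,26,0,0,-80,0,0,0,26,30,0,-85,0,0,0,30,65,-12,-85,0,0,0,34]

```text
t: 18.38
eef_pos: [0.5621, -0.0315, 0.1716]
tcp_rot: [0.122, 3.131, -0.001]
force: [-0.8, -1.1, 0.3]
grip_width: 0.0318
```

```bash
cat >> h.py <<'E'
def darks():
    a=imaging.read_camera("top")
    m=np.zeros(a.shape[:2],np.uint8); m[245:300,220:400]=(a.max(2)<90)[245:300,220:400]*255
    for c in cv2.findContours(m,0,1)[0]:
        if cv2.contourArea(c)>15: r=cv2.minAreaRect(c); print("top",np.round(r[0],1),np.round(r[1],1),ray("top",*r[0],.043).round(3))
    b=imaging.read_camera("side").astype(int)
    k=((b.max(2)<90)&(b[...,2]>b[...,0]+10)).astype(np.uint8)*255; k[:170]=0;k[260:]=0;k[:,:310]=0;k[:,400:]=0
    for c in cv2.findContours(k,0,1)[0]:
        if cv2.contourArea(c)>15:
            x,y,w,h=cv2.boundingRect(c); print("side",(x,y,w,h),"foot",ray("side",x+w/2,y+h-5,0).round(3))
E
python3 - <<'E'
from h import *
st();darks();go(.443,-.059,.12,85.4)
E
```

```text
{'t': 18.3833, 'q': [-0.1514, -0.02, 1.9172, 0.0003, 1.2359, -1.6442], 'eef_pos': [0.5621, -0.0315, 0.1716], 'tcp_rot': [0.1224, 3.1307, -0.001], 'force': [-0.7509, -1.054, 0.3482], 'grip_width': 0.0318}
top [358.6 279.4] [8.3 7.6] [ 0.413 -0.301  0.043]
top [379.5 284. ] [ 4.  30.1] [ 0.404 -0.368  0.043]
top [339. 268.] [9.9 9.9] [ 0.445 -0.236  0.043]
top [395.9 249.5] [9.3 2.9] [ 0.52  -0.419  0.043]
top [305.5 247.5] [5. 9.] [ 0.504 -0.123  0.043]
top [281.7 272. ] [16.4 54.3] [ 0.418 -0.051  0.043]
top [232.5 270.4] [13.2 62.3] [0.412 0.108 0.043]
side (392, 246, 6, 14) foot [0.296 0.059 0.   ]
side (330, 211, 12, 22) foot [ 0.445 -0.076  0.   ]
side (333, 188, 10, 19) foot [ 0.449 -0.266  0.   ]
(0.443, -0.059, 0.12, 85.4, 0) [108.5, -35.9, 45.7] [-0.0, -0.005, -0.0]
```

>>> arm_command:
  series: [20,-7,2,0,0,0,34,45,-15,8,0,0,0,34,70,-23,18,0,0,0,34,92,-30,30,0,0,0,34,105,-35,40,0,-0.005,0,34,108,-36,46,0,-0.005,0,34,108,-36,46,0,-0.005,0,34]

```text
t: 19.07
eef_pos: [0.4469, -0.0591, 0.1186]
tcp_rot: [0.127, 3.138, 0.0]
force: [0.2, -0.1, -0.4]
grip_width: 0.0338
```

```bash
python3 - <<'E'
from h import *
st();go(.443,-.059,.063,85.4)
E
```

```text
{'t': 19.0667, 'q': [-0.251, -0.2242, 2.1963, 0.0004, 1.1682, -1.7412], 'eef_pos': [0.4469, -0.0591, 0.1186], 'tcp_rot': [0.1266, 3.1376, 0.0002], 'force': [0.162, -0.0825, -0.3983], 'grip_width': 0.0338}
(0.443, -0.059, 0.063, 85.4, 0) [4.0, -0.2, 55.6] [0.0, 0.001, -0.0]
```

>>> arm_command:
  series: [3,0,15,0,0,0,34,3,0,36,0,0,0,34,3,0,50,0,0,0,34,3,0,56,0,0,0,34,3,0,56,0,0,0,24,3,0,56,0,0,0,12,3,0,56,0,0,0,5,3,0,56,0,0,0,5]
  force: 30

```text
t: 19.73
eef_pos: [0.446, -0.0591, 0.0644]
tcp_rot: [0.125, 3.135, -0.001]
force: [-0.3, 0.3, -1.0]
grip_width: 0.0153
```

```bash
python3 - <<'E'
from h import *
s=st();go(.6215,-.081,.18,85.4)
E
```

```text
{'t': 19.7333, 'q': [-0.2514, -0.1491, 2.2351, 0.0003, 1.051, -1.7426], 'eef_pos': [0.446, -0.0591, 0.0644], 'tcp_rot': [0.125, 3.1346, -0.001], 'force': [-0.3349, 0.333, -1.0193], 'grip_width': 0.0153}
(0.6215, -0.081, 0.18, 85.4, 0) [-177.3, -7.9, -114.7] [-0.0, 0.005, 0.001]
```

>>> arm_command:
  series: [0,0,-25,0,0.005,0,5,0,0,-60,0,0.005,0,5,-5,0,-95,0,0.005,0,5,-25,-1,-117,0,0.005,0,5,-60,-3,-117,0,0.005,0,5,-95,-5,-117,0,0.005,0,5,-130,-7,-116,0,0.005,0,5,-160,-8,-115,0,0.005,0,5]

```text
t: 20.4
eef_pos: [0.6057, -0.08, 0.1796]
tcp_rot: [-0.125, -3.139, 0.0]
force: [0.3, -0.4, -0.7]
grip_width: 0.0153
```

```bash
python3 - <<'E'
from h import *
st();go(.6215,-.081,.076,85.4)
E
```

```text
{'t': 20.4, 'q': [-0.2189, 0.0836, 1.797, -0.0004, 1.2615, -1.7097], 'eef_pos': [0.6057, -0.08, 0.1796], 'tcp_rot': [-0.1255, -3.1385, 0.0005], 'force': [0.2539, -0.4457, -0.7356], 'grip_width': 0.0153}
(0.6215, -0.081, 0.076, 85.4, 0) [-15.9, 0.2, 103.5] [-0.0, -0.001, 0.0]
```

>>> arm_command:
  series: [-14,0,0,0,0,0,5,-17,0,8,0,0,0,5,-17,0,35,0,0,0,5,-17,0,65,0,0,0,5,-17,0,86,0,0,0,5,-17,0,97,0,0,0,5,-17,0,101,0,0,0,5,-17,0,102,0,0,0,5]

```text
t: 21.07
eef_pos: [0.6192, -0.0808, 0.0758]
tcp_rot: [-0.125, -3.135, -0.0]
force: [0.4, -0.2, 0.3]
grip_width: 0.0153
```

>>> arm_command:
  series: [0,0,1,0,0,0,5,0,0,1,0,0,0,18,0,0,1,0,0,0,22,0,0,1,0,0,0,26,0,0,-20,0,0,0,26,0,0,-55,0,0,0,26,10,0,-85,0,0,0,30,40,-20,-90,0,0,0,34]

```text
t: 21.73
eef_pos: [0.5844, -0.0971, 0.1748]
tcp_rot: [0.12, 3.128, -0.003]
force: [-0.3, -0.5, 1.5]
grip_width: 0.0317
```

```bash
python3 - <<'E'
from h import *
st();darks();go(.445,-.236,.12,85.4)
E
```

```text
{'t': 21.7333, 'q': [-0.2556, 0.0408, 1.8504, 0.0008, 1.2392, -1.7499], 'eef_pos': [0.5844, -0.0971, 0.1748], 'tcp_rot': [0.1201, 3.1281, -0.0027], 'force': [-0.3223, -0.5351, 1.477], 'grip_width': 0.0317}
top [358.6 279.4] [8.3 7.6] [ 0.413 -0.301  0.043]
top [379.4 285.5] [ 4.  27.2] [ 0.399 -0.368  0.043]
top [339. 268.] [9.9 9.9] [ 0.445 -0.236  0.043]
top [395.9 249.5] [9.3 2.9] [ 0.52  -0.419  0.043]
top [300.6 271.5] [11.6 56.5] [ 0.425 -0.112  0.043]
top [250.2 271.1] [10.7 63.6] [0.414 0.051 0.043]
side (391, 241, 7, 19) foot [0.297 0.059 0.   ]
side (333, 188, 10, 19) foot [ 0.449 -0.266  0.   ]
(0.445, -0.236, 0.12, 85.4, 0) [121.6, -147.2, 49.9] [-0.002, 0.001, -0.001]
```

>>> arm_command:
  series: [20,-25,0,0,0,0,34,42,-50,2,0,0,0,34,64,-76,10,0,0,0,34,86,-102,22,0,0,0,34,105,-126,34,0,0,0,34,117,-141,44,0,0,0,34,121,-147,50,0,0,0,34,121,-147,50,0,0,0,34]

```text
t: 22.5
eef_pos: [0.445, -0.2348, 0.1152]
tcp_rot: [-0.129, -3.134, -0.003]
force: [0.1, 0.3, -0.1]
grip_width: 0.0338
```

```bash
python3 - <<'E'
from h import *
st();go(.445,-.236,.063,85.4)
E
```

```text
{'t': 22.5, 'q': [-0.5916, -0.0869, 2.0829, -0.0014, 1.1509, -2.0795], 'eef_pos': [0.445, -0.2348, 0.1152], 'tcp_rot': [-0.1291, -3.1338, -0.0026], 'force': [0.0789, 0.3205, -0.0638], 'grip_width': 0.0338}
(0.445, -0.236, 0.063, 85.4, 0) [-0.4, -1.3, 52.2] [0.001, -0.005, -0.002]
```

>>> arm_command:
  series: [0,-1,15,0,0,0,34,0,-1,34,0,0,0,34,0,-1,46,0,0,0,34,0,-1,51,0,0,0,34,0,-1,51,0,0,0,24,0,-1,51,0,0,0,12,0,-1,51,0,0,0,5,0,-1,51,0,0,0,5]
  force: 30

```text
t: 23.17
eef_pos: [0.4469, -0.2359, 0.067]
tcp_rot: [-0.125, -3.138, 0.002]
force: [0.1, -0.8, 0.2]
grip_width: 0.0156
```

```bash
python3 - <<'E'
from h import *
s=st();go(.582,-.0496,.18,85.4)
E
```

```text
{'t': 23.1667, 'q': [-0.5911, -0.0185, 2.1092, -0.0016, 1.0514, -2.0816], 'eef_pos': [0.4469, -0.2359, 0.067], 'tcp_rot': [-0.1249, -3.138, 0.0015], 'force': [0.1046, -0.8491, 0.1929], 'grip_width': 0.0156}
(0.582, -0.0496, 0.18, 85.4, 0) [-119.7, 196.3, -113.3] [-0.001, -0.001, 0.001]
```

>>> arm_command:
  series: [0,0,-25,0,0,0,5,0,0,-60,0,0,0,5,-5,10,-95,0,0,0,5,-20,34,-117,0,0,0,5,-38,65,-117,0,0,0,5,-57,96,-117,0,0,0,5,-76,127,-116,0,0,0,5,-95,158,-115,0,0,0,5]

```text
t: 23.83
eef_pos: [0.5548, -0.0842, 0.1818]
tcp_rot: [-0.126, -3.138, 0.001]
force: [-0.3, -0.1, -0.1]
grip_width: 0.0156
```

```bash
python3 - <<'E'
from h import *
st();go(.582,-.0496,.18,85.4);go(.582,-.0496,.078,85.4)
E
```

```text
{'t': 23.8333, 'q': [-0.2461, -0.0278, 1.9068, -0.0005, 1.2631, -1.7366], 'eef_pos': [0.5548, -0.0842, 0.1818], 'tcp_rot': [-0.1259, -3.1384, 0.0005], 'force': [-0.3295, -0.0845, -0.1099], 'grip_width': 0.0156}
(0.582, -0.0496, 0.18, 85.4, 0) [-24.3, 36.7, 1.8] [-0.0, -0.001, 0.0]
(0.582, -0.0496, 0.078, 85.4, 0) [-24.4, 36.7, 103.8] [-0.0, -0.001, 0.0]
```

>>> arm_command:
  series: [-14,20,0,0,0,0,5,-22,33,2,0,0,0,5,-24,37,5,0,0,0,5,-24,37,35,0,0,0,5,-24,37,65,0,0,0,5,-24,37,88,0,0,0,5,-24,37,100,0,0,0,5,-24,37,102,0,0,0,5]

```text
t: 24.5
eef_pos: [0.5782, -0.0515, 0.076]
tcp_rot: [-0.127, -3.131, 0.0]
force: [-0.7, -0.4, -0.3]
grip_width: 0.0153
```

>>> arm_command:
  series: [0,0,1,0,0,0,5,0,0,1,0,0,0,18,0,0,1,0,0,0,22,0,0,1,0,0,0,26,0,0,-20,0,0,0,26,0,0,-55,0,0,0,26,0,0,-95,0,0,0,30,0,20,-130,0,0,0,34]

```text
t: 25.17
eef_pos: [0.5825, -0.0326, 0.2116]
tcp_rot: [-0.13, -3.138, 0.002]
force: [1.0, 0.3, 0.6]
grip_width: 0.0317
```

```bash
python3 - <<'E'
from h import *
st();go(.50,.16,.26,-4.6)
E
```

```text
{'t': 25.1667, 'q': [-0.1472, -0.0023, 1.8301, -0.0016, 1.3144, -1.6351], 'eef_pos': [0.5825, -0.0326, 0.2116], 'tcp_rot': [-0.1295, -3.1381, 0.0022], 'force': [0.9798, 0.2574, 0.6269], 'grip_width': 0.0317}
(0.5, 0.16, 0.26, -4.6, 0) [98.1, 185.1, -48.6] [-0.002, 0.001, 1.569]
```

>>> arm_command:
  series: [12,24,-20,0,0,0.12,36,25,50,-40,0,0,0.24,38,40,76,-49,0,0,0.36,40,55,102,-49,0,0,0.48,40,70,128,-49,0,0,0.6,40,84,154,-49,0,0,0.72,40,98,180,-49,0,0,0.84,40,98,185,-49,0,0,0.96,40]

```text
t: 25.83
eef_pos: [0.4978, 0.1647, 0.2592]
tcp_rot: [-1.563, -2.723, -0.002]
force: [-0.5, -0.5, 0.3]
grip_width: 0.0397
```

```bash
python3 - <<'E'
from h import *
st();go(.655,-.056,.23,-4.6)
a=imaging.read_camera("top"); b=imaging.read_camera("side")
cv2.imwrite("pics/n_top.png",a);cv2.imwrite("pics/n_side.png",b)
A=cv2.resize(a[180:300,235:415],(800,533),interpolation=cv2.INTER_CUBIC)
cv2.imwrite("pics/g10.png",A)
E
```

```text
{'t': 25.8333, 'q': [0.2159, -0.1688, 1.905, 0.0024, 1.4061, -0.3132], 'eef_pos': [0.4978, 0.1647, 0.2592], 'tcp_rot': [-1.5627, -2.7228, -0.002], 'force': [-0.4981, -0.4514, 0.2636], 'grip_width': 0.0397}
(0.655, -0.056, 0.23, -4.6, 0) [-270.0, 24.4, 28.5] [-0.001, -0.002, 0.609]
```

View pics/g10.png

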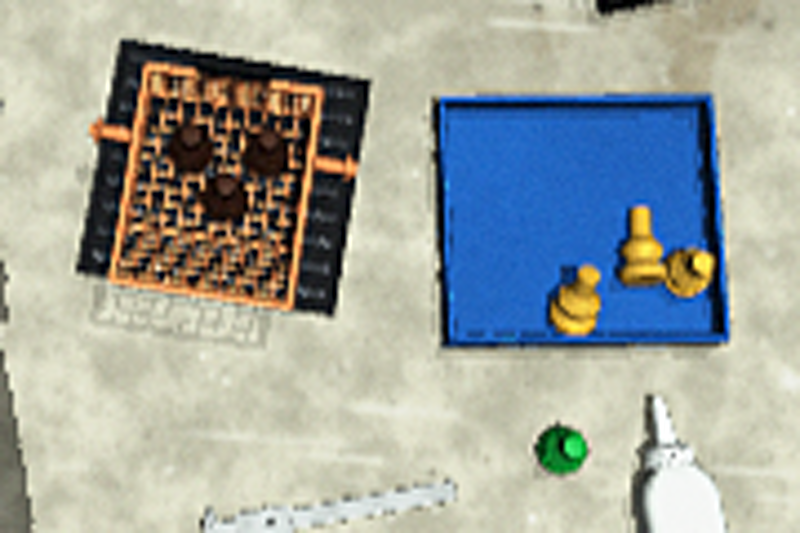

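>>> arm_command:
  series: [-33,3,0,0,0,0.1,40,-68,6,3,0,0,0.2,40,-104,9,7,0,0,0.31,40,-140,12,12,0,0,0.42,40,-176,16,17,0,0,0.53,40,-212,19,22,0,0,0.609,40,-246,22,26,0,0,0.609,40,-270,25,28,0,0,0.609,40]

```text
t: 26.6
eef_pos: [0.6587, -0.0627, 0.2289]
tcp_rot: [-2.305, -2.133, 0.004]
force: [-0.2, -0.0, -0.1]
grip_width: 0.0402
```

```bash
python3 - <<'E'
from h import *
st()
print([v.tolist() for v in delta([.661,-.0561,.1015],[-2.307,-2.132,-.005])])
a=cv2.imread("pics/top0.png");b=cv2.imread("pics/n_top.png")
def m(im): 
    k=(im.min(2)>200).astype(np.uint8); k[:190]=0;k[265:]=0;k[:,:155]=0;k[:,240:]=0
    return [np.where(k.any(0))[0][[0,-1]],np.where(k.any(1))[0][[0,-1]]]
print(m(a),m(b))
# shift of stand: phase correlation on its right/front part
g=[cv2.cvtColor(i,6)[190:265,222:246].astype(np.float32) for i in(a,b)]; print(cv2.phaseCorrelate(*g))
T=[cv2.cvtColor(i,6)[195:262,325:402].astype(np.float32) for i in(a,b)]; print("tray",cv2.phaseCorrelate(*T))
E
```

```text
{'t': 26.6, 'q': [-0.1755, 0.1571, 1.6316, -0.0013, 1.3556, -0.0977], 'eef_pos': [0.6587, -0.0627, 0.2289], 'tcp_rot': [-2.3048, -2.1328, 0.0041], 'force': [-0.1612, -0.0496, -0.1025], 'grip_width': 0.0402}
[[6.9, 2.2, 127.4], [-0.005, 0.004, 0.001]]
[array([158, 239]), array([190, 263])] [array([170, 239]), array([190, 264])]
((5.259788069937858, 9.290045016748401), 0.02692339049445258)
tray ((0.018971035128622304, -0.026194589709611193), 0.7076345163914892)
```

>>> arm_command:
  series: [5,1,15,0,0,0,40,6,2,40,0,0,0,40,6,2,70,0,0,0,40,6,2,95,0,0,0,40,6,2,112,0,0,0,40,6,2,122,0,0,0,40,6,2,127,0,0,0,40,6,2,127,0,0,0,40]

```text
t: 27.27
eef_pos: [0.6592, -0.0529, 0.1014]
tcp_rot: [-2.303, -2.132, 0.005]
force: [-0.2, 1.0, -0.1]
grip_width: 0.04
```

```bash
python3 - <<'E'
from h import *
st()
print([v.tolist() for v in delta([.661,-.0561,.1015],[-2.307,-2.132,-.005])])
b=imaging.read_camera("top"); cv2.imwrite("pics/s_top.png",b); cv2.imwrite("pics/s_side.png",imaging.read_camera("side"))
cv2.imwrite("pics/g11.png",cv2.resize(b[185:265,155:245],(675,600),interpolation=cv2.INTER_CUBIC))
a=cv2.imread("pics/top0.png")
for n,(x0,y0,x1,y1) in dict(right=(222,195,240,262),bottom=(205,252,235,264),topedge=(165,188,240,200)).items():
    g=[cv2.cvtColor(i,6)[y0:y1,x0:x1].astype(np.float32) for i in(a,b)]; print(n,cv2.phaseCorrelate(*g))
E
```

```text
{'t': 27.2667, 'q': [-0.1611, 0.2663, 1.7289, -0.0003, 1.1508, -0.0838], 'eef_pos': [0.6592, -0.0529, 0.1014], 'tcp_rot': [-2.303, -2.1319, 0.0046], 'force': [-0.169, 0.9858, -0.107], 'grip_width': 0.04}
[[-3.1, 2.1, -0.1], [-0.006, 0.002, 0.002]]
right ((0.09276329492754165, -0.23375982136497697), 0.46221523152457344)
bottom ((-4.209235103655345, -0.4311255167145358), 0.1368685848183102)
topedge ((0.6579512318253293, -0.2593281671942913), 0.9192878437042237)
```

View pics/g11.png

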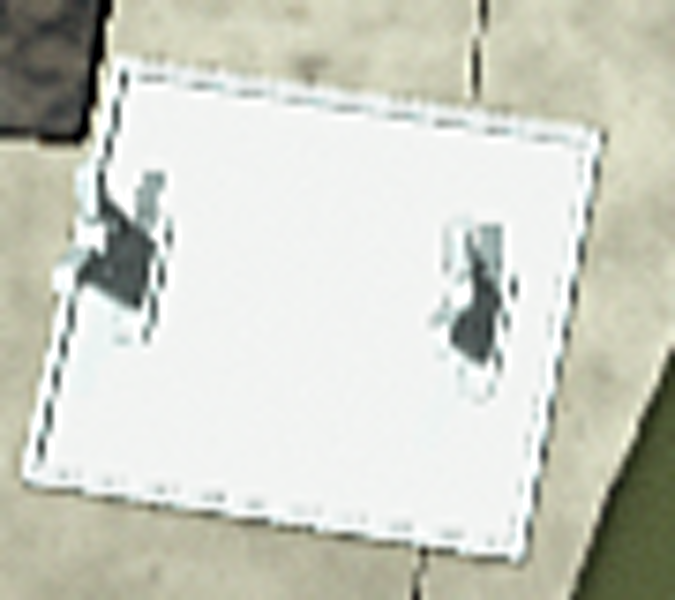

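>>> arm_command:
  series: [-3,2,0,-0.006,0.002,0.002,30,-3,2,0,-0.006,0.002,0.002,22,-3,2,0,-0.006,0.002,0.002,16,-3,2,0,-0.006,0.002,0.002,13,-3,2,0,-0.006,0.002,0.002,9,-3,2,0,-0.006,0.002,0.002,0,-3,2,0,-0.006,0.002,0.002,0]
  force: 10

```text
t: 27.95
eef_pos: [0.6618, -0.056, 0.1026]
tcp_rot: [2.307, 2.13, 0.006]
force: [1.5, -0.1, 1.5]
grip_width: 0.0104
```

>>> arm_command:
  series: [0,0,0,0,0,0,0,0,0,0,0,0,0,0,0,0,0,0,0,0,0,0,0,0,0,0,0,0]
  force: 60

```text
t: 28.28
eef_pos: [0.6614, -0.056, 0.1032]
tcp_rot: [2.308, 2.131, 0.004]
force: [-0.5, -0.8, 5.4]
grip_width: 0.0095
```

>>> arm_command:
  series: [0,0,-1,0,0,0,0,0,0,-4,0,0,0,0,0,0,-10,0,0,0,0,0,0,-25,0,0,0,0,0,0,-45,0,0,0,0,0,0,-70,0,0,0,0,0,0,-92,0,0,0,0,0,0,-105,0,0,0,0]

```text
t: 28.95
eef_pos: [0.6623, -0.0563, 0.211]
tcp_rot: [2.305, 2.128, 0.01]
force: [0.5, 0.1, -4.6]
grip_width: 0.0099
```

```bash
python3 - <<'E'
from h import *
st()
print([v.tolist() for v in delta([.6108,.2417,.22],[2.308,2.1277,.007])])
print([v.tolist() for v in delta([.6108,.2417,.28],[2.308,2.1277,.007])])
E
```

```text
{'t': 28.95, 'q': [-0.1665, 0.1695, 1.6483, 0.0024, 1.3163, -0.0871], 'eef_pos': [0.6623, -0.0563, 0.211], 'tcp_rot': [2.3051, 2.1277, 0.0102], 'force': [0.5112, 0.0509, -4.5682], 'grip_width': 0.0099}
[[292.9, -75.1, -9.1], [0.003, -0.0, 0.001]]
[[293.0, -74.6, -69.1], [0.003, -0.0, 0.001]]
```

>>> arm_command:
  series: [0,0,-15,0,0,0,0,5,-1,-35,0,0,0,0,18,-5,-55,0,0,0,0,38,-10,-67,0,0,0,0,62,-16,-69,0,0,0,0,88,-23,-69,0,0,0,0,116,-30,-69,0,0,0,0,144,-37,-69,0,0,0,0]

```text
t: 29.62
eef_pos: [0.6347, 0.0912, 0.2759]
tcp_rot: [2.309, 2.13, 0.004]
force: [0.6, 0.2, -6.1]
grip_width: 0.0097
```

```bash
python3 - <<'E'
from h import *
st()
print([v.tolist() for v in delta([.6108,.2417,.28],[2.308,2.1277,.005])])
E
```

```text
{'t': 29.6167, 'q': [0.0584, 0.0841, 1.6324, 0.0015, 1.4231, 0.1388], 'eef_pos': [0.6347, 0.0912, 0.2759], 'tcp_rot': [2.3091, 2.13, 0.0039], 'force': [0.5836, 0.2381, -6.1441], 'grip_width': 0.0097}
[[148.1, -36.0, -3.9], [-0.002, -0.001, 0.001]]
```

>>> arm_command:
  series: [28,-7,-1,0,0,0,0,56,-14,-2,0,0,0,0,82,-20,-2,0,0,0,0,106,-26,-2,0,0,0,0,127,-31,-2,0,0,0,0,141,-34,-2,0,0,0,0,147,-36,-2,0,0,0,0,148,-36,-2,0,0,0,0]

```text
t: 30.28
eef_pos: [0.611, 0.2414, 0.2781]
tcp_rot: [2.306, 2.132, 0.004]
force: [0.3, -0.8, -6.1]
grip_width: 0.0098
```

>>> arm_command:
  series: [0,0,15,0,0,0,0,0,0,40,0,0,0,0,0,0,60,0,0,0,0,0,0,70,0,0,0,0,0,0,75,0,0,0,0,0,0,75,0,0,0,0,0,0,75,0,0,0,0]

```text
t: 30.87
eef_pos: [0.6123, 0.2403, 0.2042]
tcp_rot: [2.308, 2.129, 0.007]
force: [0.3, 0.3, -4.6]
grip_width: 0.0096
```

```bash
python3 - <<'E'
from h import *
st()
print([v.tolist() for v in delta([.6108,.2417,.19],[2.308,2.1277,.005])])
imaging.read_camera("top");s=st()
a=imaging.read_camera("top");cv2.imwrite("pics/h_top.png",a); b=imaging.read_camera("side"); cv2.imwrite("pics/h_side.png",b)
E
```

```text
{'t': 30.8667, 'q': [0.2922, 0.1613, 1.669, 0.0006, 1.3067, 0.3728], 'eef_pos': [0.6123, 0.2403, 0.2042], 'tcp_rot': [2.3082, 2.129, 0.0069], 'force': [0.2777, 0.3126, -4.5679], 'grip_width': 0.0096}
[[1.2, -1.7, 14.2], [0.0, -0.002, 0.0]]
{'t': 30.9167, 'q': [0.2924, 0.1607, 1.6681, 0.0006, 1.3067, 0.3728], 'eef_pos': [0.6127, 0.2406, 0.2052], 'tcp_rot': [2.3075, 2.1287, 0.009], 'force': [0.4221, 0.3775, -5.5037], 'grip_width': 0.0095}
```

>>> arm_command:
  series: [1,-1,10,0,-0.002,0,0,1,-1,22,0,-0.002,0,0,1,-1,32,0,-0.002,0,0,1,-1,39,0,-0.002,0,0,1,-1,42,0,-0.002,0,0,1,-1,42,0,-0.002,0,0,1,-1,42,0,-0.002,0,0]

```text
t: 31.6
eef_pos: [0.6109, 0.2419, 0.1612]
tcp_rot: [2.307, 2.129, 0.002]
force: [0.6, -0.1, -6.3]
grip_width: 0.0094
```

```bash
python3 - <<'E'
from h import *
st()
print([v.tolist() for v in delta([.6108,.2417,.145],[2.308,2.1277,.005])])
E
```

```text
{'t': 31.6, 'q': [0.2959, 0.1955, 1.705, -0.0012, 1.2388, 0.3762], 'eef_pos': [0.6109, 0.2419, 0.1612], 'tcp_rot': [2.3069, 2.1295, 0.0025], 'force': [0.5975, -0.0565, -6.2789], 'grip_width': 0.0094}
[[-0.2, -0.1, 16.2], [-0.001, 0.001, 0.001]]
```

>>> arm_command:
  series: [0,0,4,0,0,0,0,0,0,8,0,0,0,0,0,0,12,0,0,0,0,0,0,14,0,0,0,0,0,0,16,0,0,0,0,0,0,16,0,0,0,0]

```text
t: 32.1
eef_pos: [0.6107, 0.2418, 0.1448]
tcp_rot: [2.307, 2.129, 0.002]
force: [-1.1, 0.0, -5.7]
grip_width: 0.0094
```

>>> arm_command:
  series: [0,0,2,0,0,0,0,0,0,4,0,0,0,0,0,0,6,0,0,0,0,0,0,6,0,0,0,0]

```text
t: 32.43
eef_pos: [0.6107, 0.2418, 0.139]
tcp_rot: [2.307, 2.129, 0.002]
force: [-0.1, -1.4, -5.8]
grip_width: 0.0099
```

>>> arm_command:
  series: [0,0,2,0,0,0,0,0,0,4,0,0,0,0,0,0,5,0,0,0,0,0,0,5,0,0,0,0]

```text
t: 32.77
eef_pos: [0.6108, 0.2418, 0.1341]
tcp_rot: [2.307, 2.129, 0.002]
force: [0.9, 1.6, -5.8]
grip_width: 0.0097
```

No side contact; pins are inside the narrow part. Lower to seating.

>>> arm_command:
  series: [0,0,1,0,0,0,0,0,0,2,0,0,0,0,0,0,2,0,0,0,0]

```text
t: 33.02
eef_pos: [0.6109, 0.2419, 0.1323]
tcp_rot: [2.307, 2.129, 0.003]
force: [0.8, -0.0, -6.4]
grip_width: 0.0098
```

>>> arm_command:
  series: [0,0,1,0,0,0,0,0,0,1,0,0,0,0,0,0,1,0,0,0,0]

```text
t: 33.27
eef_pos: [0.611, 0.2419, 0.1315]
tcp_rot: [2.307, 2.129, 0.003]
force: [0.2, 0.3, -5.2]
grip_width: 0.0097
```

>>> arm_command:
  series: [0,0,1,0,0,0,0,0,0,1,0,0,0,0,0,0,1,0,0,0,0]

```text
t: 33.52
eef_pos: [0.611, 0.2419, 0.1305]
tcp_rot: [2.307, 2.129, 0.003]
force: [0.6, 0.0, -5.6]
grip_width: 0.0096
```

>>> arm_command:
  series: [0,0,1,0,0,0,0,0,0,1,0,0,0,0,0,0,1,0,0,0,0]

```text
t: 33.77
eef_pos: [0.6112, 0.2419, 0.1299]
tcp_rot: [2.307, 2.129, 0.004]
force: [-0.9, 0.1, -4.0]
grip_width: 0.01
```

>>> arm_command:
  series: [0,0,1,0,0,0,0,0,0,1,0,0,0,0,0,0,1,0,0,0,0]

```text
t: 34.02
eef_pos: [0.6113, 0.242, 0.1296]
tcp_rot: [2.307, 2.129, 0.004]
force: [-2.2, -1.6, 0.7]
grip_width: 0.0098
```

>>> arm_command:
  series: [0,0,0,0,0,0,10,0,0,0,0,0,0,11,0,0,0,0,0,0,12,0,0,0,0,0,0,13,0,0,0,0,0,0,14,0,0,0,0,0,0,16,0,0,0,0,0,0,18,0,0,0,0,0,0,21]
  force: 10

```text
t: 34.68
eef_pos: [0.611, 0.2419, 0.1285]
tcp_rot: [2.307, 2.129, 0.003]
force: [0.3, -1.4, 0.4]
grip_width: 0.0196
```

>>> arm_command:
  series: [0,0,0,0,0,0,25,0,0,0,0,0,0,30,0,0,0,0,0,0,36,0,0,0,0,0,0,40,0,0,-12,0,0,0,40,0,0,-30,0,0,0,40,0,0,-60,0,0,0,40,0,0,-95,0,0,0,40]

```text
t: 35.35
eef_pos: [0.6095, 0.2415, 0.223]
tcp_rot: [2.308, 2.13, -0.003]
force: [-0.1, 0.1, 0.2]
grip_width: 0.0402
```

>>> arm_command:
  series: [0,0,-40,0,0,0,40,-10,-20,-70,0,0,0,40,-40,-40,-75,0,0,0,40,-80,-70,-75,0,0,0,40,-120,-100,-75,0,0,0,40,-160,-130,-75,0,0,0,40,-200,-160,-75,0,0,0,40,-230,-180,-75,0,0,0,40]

```text
t: 36.02
eef_pos: [0.4288, 0.0475, 0.299]
tcp_rot: [2.305, 2.13, 0.005]
force: [0.7, -1.0, 1.0]
grip_width: 0.04
```

```bash
python3 - <<'E'
from h import *
st()
a=imaging.read_camera("top"); b=imaging.read_camera("side");cv2.imwrite("pics/f_top.png",a);cv2.imwrite("pics/f_side.png",b)
A=cv2.resize(a[180:280,150:420],(800,296),interpolation=cv2.INTER_CUBIC); S=cv2.resize(b[170:325,195:405],(400,296),interpolation=cv2.INTER_CUBIC)
z=np.zeros((296,800,3),np.uint8); z[:,:400]=S; z[:,400:]=cv2.resize(a[185:265,150:258],(400,296),interpolation=cv2.INTER_CUBIC)
cv2.imwrite("pics/g12.png",np.vstack([A,z]))
E
```

```text
{'t': 36.0167, 'q': [-0.014, -0.4179, 2.0346, -0.0004, 1.5204, 0.0649], 'eef_pos': [0.4288, 0.0475, 0.299], 'tcp_rot': [2.3048, 2.1298, 0.0047], 'force': [0.6561, -0.9964, 0.9611], 'grip_width': 0.04}
```

View pics/g12.png

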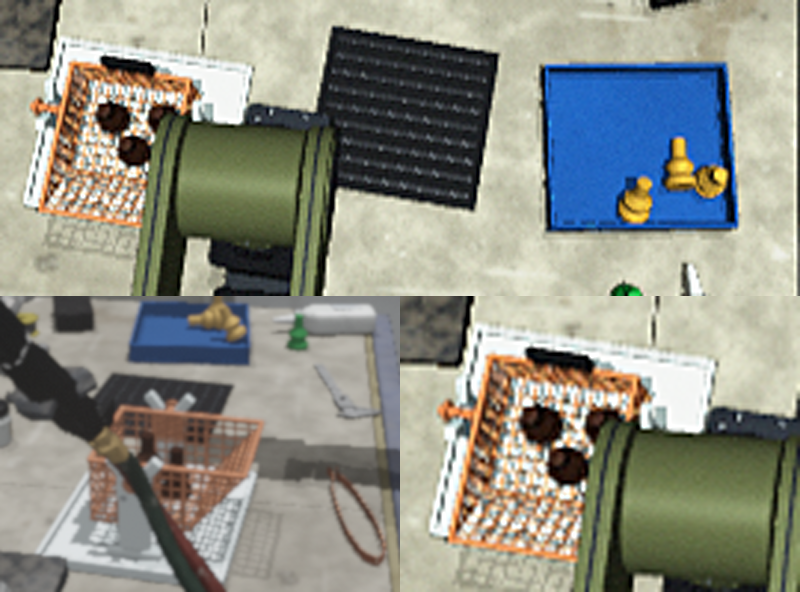

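>>> arm_command:
  series: [-30,0,0,0,0,0,40,-60,0,0,0,0,0,40,-80,0,0,0,0,0,40,-80,0,0,0,0,0,40,-80,0,0,0,0,0,40,-80,0,0,0,0,0,40,-80,0,0,0,0,0,40,-80,0,0,0,0,0,40]

```text
t: 36.78
eef_pos: [0.4242, -0.0305, 0.2982]
tcp_rot: [2.305, 2.131, 0.003]
force: [0.2, -0.1, 0.4]
grip_width: 0.0402
```

>>> arm_command:
  series: [0,0,0,0,0,0,40,0,0,0,0,0,0,40,0,0,0,0,0,0,40,0,0,0,0,0,0,40,0,0,0,0,0,0,40,0,0,0,0,0,0,40,0,0,0,0,0,0,40,0,0,0,0,0,0,40]

```text
t: 37.45
eef_pos: [0.4241, -0.0314, 0.2981]
tcp_rot: [2.307, 2.129, 0.003]
force: [-0.1, 0.1, -0.2]
grip_width: 0.0402
```

```bash
python3 - <<'E'
from h import *
st()
f0=cv2.imread("pics/side0.png"); fr=[cv2.imread("pics/f_side.png")]+[imaging.read_camera("side") for _ in range(4)]
L=lambda i:cv2.cvtColor(i,6)[225:300,235:340].astype(np.float32)
print("motion",[np.round(cv2.phaseCorrelate(L(fr[-1]),L(i))[0],2).tolist() for i in fr[:-1]],[round(float(cv2.absdiff(L(fr[-1]),L(i)).mean()),2) for i in fr[:-1]])
a=imaging.read_camera("top"); a0=cv2.imread("pics/top0.png")
for i in(a0,a):
    m=np.zeros(i.shape[:2],np.uint8); m[192:212,180:212]=(i.max(2)<90)[192:212,180:212]*255
    c=max(cv2.findContours(m,0,1)[0],key=cv2.contourArea); r=cv2.minAreaRect(c); print("handle",np.round(r[0],1),np.round(r[1],1))
B=i.astype(int); y=(B[...,2]>120)&(B[...,0]<90)&(B[...,1]>90); print("bright px in tray",y[200:262,330:400].sum())
E
```

```text
{'t': 37.45, 'q': [-0.2006, -0.4328, 2.0464, 0.0003, 1.5248, -0.1205], 'eef_pos': [0.4241, -0.0314, 0.2981], 'tcp_rot': [2.3069, 2.1291, 0.0033], 'force': [-0.061, 0.0953, -0.1809], 'grip_width': 0.0402}
motion [[0.03, 0.51], [-0.01, 0.5], [-0.0, 0.52], [-0.0, 0.5]] [5.1, 0.41, 0.41, 0.41]
handle [192.8 202.2] [18.4  4.8]
handle [192.8 202.2] [18.4  5.1]
bright px in tray 269
```

```bash
python3 -c "
from cell import finish_job
print(finish_job())"
```

```text
the job is handed in; nothing more can be done
None
```

I've handed the job in, at about 37.5 s on the robot's clock. The basket is hanging back in the stand with all three dark castings inside, and the three bright castings are in the blue tray.

**What I did:** I lifted the basket level off the stand and tipped out the three bright castings into the tray. I then stood it on the mat and picked up the three dark castings by their sprues to load them upright. Finally I lowered the basket back into the notches until the pins took its weight, let go and moved the arm clear.

**Last checks:**
- **Basket:** the handle is at the same pixel as at the start (192.8, 202.2), and it showed no visible swing across four frames.
- **Stand:** its corners were at the same place mid-run as at the start. After re-hanging I checked it only by eye.
- **Tray:** it was unmoved after the pour, and the last picture still shows the three bright castings in it.
- **Bystanders:** the green look-alike, bottle, tongs and jar were not touched by the robot. I didn't measure them again at the end.
- **Dark castings:** none of the three had been knocked aside when I re-checked before picking up the second and third.

**Disagreements:** some image-shift checks gave unreliable numbers. One stand check was blocked by the arm, another was low-confidence, and the final side-camera check read a constant 0.5 px offset with almost no difference between frames. I judged those from the pictures instead.

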